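# Gauge the turned spindle, then wash it with its spacers in the hook-on basket

### The job

Check the turned aluminium spindle in the bench caliper: stand it on the rest pad between the jaws, let go of it, and slide the jaw shut until both jaws press firmly on its seat. Then wash it with its brass spacers: put the spindle and every spacer into the wire basket, with the basket hooked by its bent lip over the rim of the ultrasonic bath so that it hangs inside the tank, and once all that is in place press the green start button. Leave the glue bottle, solder spool and red dish where they are.

Things in the scene. Friction and masses are not known exactly. Their poses are not given: they have to be found in the camera images.
- spindle_mid (a point): turned aluminium spindle end standing upright on its narrower end: the lower 27 mm is the bearing seat, 24 mm across, the upper 23 mm is a head 30 mm across; 50 mm tall, 70 g. This point is its centre, 25 mm above its foot; its z axis runs along the spindle
- spacer1_mid (a point): plain round brass spacer standing on end, 20 mm across, 28 mm tall, 30 g; this point is its centre, half-way up; its z axis runs along the spacer. May be absent.
- spacer2_mid (a point): plain round brass spacer standing on end, 20 mm across, 28 mm tall, 30 g; this point is its centre, half-way up; its z axis runs along the spacer. May be absent.
- spacer3_mid (a point): plain round brass spacer standing on end, 20 mm across, 28 mm tall, 30 g; this point is its centre, half-way up; its z axis runs along the spacer. May be absent.
- spacer4_mid (a point): plain round brass spacer standing on end, 20 mm across, 28 mm tall, 30 g; this point is its centre, half-way up; its z axis runs along the spacer. May be absent.
- basket_grip (a point): where to hold the hook-on wash basket (steel wire): on its blue upright grip, a block 10 mm thick (x) by 50 mm wide (y), 47 to 88 mm above the basket's underside; this point is 72 mm above it, 53 mm behind (-x of) the basket's middle. Axes of all basket points: x from the back wall with the grip to the front, y along the back wall, z up
- basket_lip (a point): middle of the channel under the basket's bent lip, on the underside of its flat bridge (the face that sits on a rim): 28 mm below and 2 mm ahead (+x) of basket_grip. The lip runs from the back wall's top outwards (-x), then down: channel 10 mm wide (x), 80 mm long (y), outer flap 3 mm thick reaching 20 mm below the bridge's underside, open at the bottom
- basket_in (a point): middle of the basket's inner floor, 3 mm above its underside, 51 mm ahead (+x) of and 41 mm below basket_lip. Basket outside 92 mm (x) by 136 mm (y) by 44 mm high; inside 86 by 130 mm and 41 mm deep, open on top; 180 g
- bath: ultrasonic bath, fixed: empty steel tank standing proud of a grey housing. Origin on the bench under the tank's middle; x from near wall to far wall, y along the tank. Tank inside 150 (x) by 220 mm (y), walls 4 mm thick, middles at x = +-77, y = +-112 mm; rim 130 mm, inner floor 32 mm above the bench. Housing 12 mm wide round it, top at 95 mm; black control ledge 66 mm wide at -y, top 85 mm
- start_top (a point): top of the green start push button on the bath's control ledge, 24 mm across, about 103 mm above the bench; press straight down, 6 mm travel, about 4 N
- start (a joint): how far the start button is pressed, 0 to 0.006 m; it springs back
- jaw (a joint): gap between the jaws of the bench caliper, m: 0 shut, up to 0.078 open; it slides with about 2 N of friction and stays where it is left
- jaw_grip (a point): where to grip the caliper's black slider from above, 40 mm above the bench; slider 36 mm wide (x), 64 mm long (y), 24 to 48 mm above the bench. Axes are the caliper's: the slider moves along +y to close, -y to open. The moving jaw's face is 42 mm ahead (+y). Fixed on a blue plate 10 mm thick, from x -45 to 85 and y -173 to 97 mm of point rest
- rest (a point): where a part to be gauged stands: on the dark rest pad between the caliper jaws, 20 mm above the bench. Axes are the caliper's; the jaws close along y. Fixed jaw's face 22 mm away at +y; moving jaw's face at y = 22 mm - joint jaw. Jaws 8 mm thick, 28 to 36 mm above the bench, reaching 25 mm to the -x side of this point; the beam is 46 mm away at +x
- glue: bystander: small white squeeze bottle with a red band, 38 mm across, 100 mm tall
- spool: bystander: yellow solder spool standing flat, 60 mm across, 42 mm tall
- dish: bystander: red round dish, 90 mm across, 30 mm tall

How it is judged:
On the way, in this order (a step that is already met when the one before it is completed fails the run):
1. the spindle stands upright and released on the rest pad with the caliper jaws shut on its 24 mm seat, the moving jaw pressing with more than 2 N (contact force between spindle and jaw above 2 N and value of joint jaw between 0.0225 and 0.0255 m and contact force between spindle and the fingers below 0.3 N and angle between spindle_mid's own z axis and vertical below 0.12 rad and z of spindle_mid in the frame of rest between 0.02 and 0.03 m and y of spindle_mid in the frame of rest between 0.006 and 0.014 m), for 0.2 s.
2. the basket hangs by its lip over the tank rim, inside the tank, with the spindle and every spacer in it (z of basket_lip in the frame of bath between 0.125 and 0.137 m and angle between basket_in's own z axis and vertical below 0.3 rad and ((x of basket_lip in the frame of bath between -0.084 and -0.07 m and x of basket_in in the frame of bath between -0.05 and 0 m and y of basket_lip in the frame of bath between -0.08 and 0.08 m) or (x of basket_lip in the frame of bath between 0.07 and 0.084 m and x of basket_in in the frame of bath between 0 and 0.05 m and y of basket_lip in the frame of bath between -0.08 and 0.08 m) or (y of basket_lip in the frame of bath between -0.119 and -0.105 m and y of basket_in in the frame of bath between -0.085 and 0 m and x of basket_lip in the frame of bath between -0.05 and 0.05 m) or (y of basket_lip in the frame of bath between 0.105 and 0.119 m and y of basket_in in the frame of bath between 0 and 0.085 m and x of basket_lip in the frame of bath between -0.05 and 0.05 m)) and x of spindle_mid in the frame of basket_in between -0.043 and 0.043 m and y of spindle_mid in the frame of basket_in between -0.065 and 0.065 m and z of spindle_mid in the frame of basket_in between 0 and 0.048 m and x of spacer1_mid in the frame of basket_in between -0.043 and 0.043 m and y of spacer1_mid in the frame of basket_in between -0.065 and 0.065 m and z of spacer1_mid in the frame of basket_in between 0 and 0.048 m and x of spacer2_mid in the frame of basket_in between -0.043 and 0.043 m and y of spacer2_mid in the frame of basket_in between -0.065 and 0.065 m and z of spacer2_mid in the frame of basket_in between 0 and 0.048 m and x of spacer3_mid in the frame of basket_in between -0.043 and 0.043 m and y of spacer3_mid in the frame of basket_in between -0.065 and 0.065 m and z of spacer3_mid in the frame of basket_in between 0 and 0.048 m and x of spacer4_mid in the frame of basket_in between -0.043 and 0.043 m and y of spacer4_mid in the frame of basket_in between -0.065 and 0.065 m and z of spacer4_mid in the frame of basket_in between 0 and 0.048 m), for 0.3 s.
3. the start button is pressed with all that still in place (all of step 2 and value of joint start above 0.004 m), for 0.05 s.
At the end, for the whole second after the job is handed in: The basket hangs by its lip from any wall of the tank, inside it: bridge 5 mm below to 7 mm above rim height, the wall in the lip's channel (7 mm either side of the wall's middle), basket tilted less than 0.3 rad; the spindle and every spacer present are inside the basket (all of step 2); the robot touches nothing.
It fails at once if the glue is moved more than 30 mm (distance of glue from where it was at the start of the episode above 0.03 m).
It fails at once if the spool is moved more than 30 mm (distance of spool from where it was at the start of the episode above 0.03 m).
It fails at once if the dish is moved more than 30 mm (distance of dish from where it was at the start of the episode above 0.03 m).
Of spacer1, spacer2, spacer3, spacer4 only 2 to 4 are there at a start; the rules pass over those that are not, and their reading is None.
At some moment in a run one of spacer1, spacer2, spacer3, spacer4 may be knocked a few centimetres aside while the robot is not near it.
It also fails if it takes over 210 s, if anything falls off the work surface, if the arm or the gripper's body presses on something with over 40 N, if the wrist force passes 120 N, or if a joint passes its speed limit or range.

### The arm

A 6-joint arm with a two-finger parallel gripper is mounted at the origin on the work surface. World frame = base frame: x ahead of the robot, y to its left, z up, the work surface at z = 0. Lengths are in m, angles in rad, forces in N, time in s.
With the tool pointing down it reaches from about 0.25 to 0.775 m from the base axis. Payload 4 kg.
Tool frame: the origin (TCP) lies between the finger pads; the fingertips stand 14 mm ahead of it and the grasp point (between the pads) lies 5 mm behind it; z points along the fingers, y is the direction in which the jaws open and shut (so a half turn about z gives the same grasp; the last joint's range is limited). The gripper opens to 94 mm and grips with 3 to 60 N. Pads are 16 mm wide; open, the fingers measure 119 mm over their backs; the gripper's body (75 mm by 177 mm) begins 78 mm behind the grasp point.
Start: joints at [1.041, 0.087, 1.371, -0, 1.684, -0.103], TCP at [0.228, 0.501, 0.22] pointing down, gripper open.
Joint ranges: [-3.1, 3.1], [-0.76, 2.03], [0.27, 2.55], [-1.08, 4.22], [0.17, 2.65], [-2.57, 2.57]. Speed limits (rad/s): [2.79, 2.79, 3.14, 3.14, 3.14, 3.14].

### API

Orientations are given as [roll, pitch, yaw] about the fixed x, y, z axes, in that order (R = Rz(yaw) Ry(pitch) Rx(roll)).
In Python, from bench import robot, cams, spotter gives the robot as it stands.
- The arm moves only by the shell command python3 -m inch 'ROWS'. ROWS is JSON, a list of rows, each an object of numbers: "grip": the opening, from 0 (shut) to 1 (fully open); "dx", "dy", "dz": the shift along the tool's x, y, z in units of 25 mm (1.0 is 25 mm); "rx", "ry", "rz": the turn, a rotation vector about the tool's x, y, z in units of 5 degrees (1.0 is 5 degrees). A call has 1 to 12 rows; each row shifts and turns the pose as measured when the row begins, along the tool's axes as they then stand; what a row does not reach is not made up. A row lasts 1/8 s, in which the tool goes at most 62.5 mm and 10.7 degrees, less where a joint would pass 70% of its speed; a pose out of reach is approached as far as the arm can. A call is refused whole if a number of a shift passes 1 or a number of a turn 1, either way. A call with a gripper value outside its range is refused whole. The fingers move at their own pace and stop on an object; the grip force is fixed at half the most. Time passes only in rows, so rows that do not move let the fingers close. It gives the time, the measured TCP pose, the force and the opening at its end, in the units of the state.
- robot.get_obs(): the state, without advancing time (a new reading comes with each control period).
- cams.snapshot(name): name is "side" or "top" or "wrist"; returns a dict with "frame" (400x640x3 uint8, red, green, blue), "intrinsics" (3x3 intrinsics, pixels), "eye" and "orientation" of the camera in the world. Camera axes: x right, y up, looking along -z (the intrinsics and any distortion apply to the point x, -y, -z); pixel columns grow to the right and rows downward; lengths in m; the calibration is good to about 2 mm. A picture is of the moment at which its call begins. There is no depth.
- robot.close_job(): hands the job in, once; it reports no verdict.
Trained networks look in a picture, given as the dict that the camera call returned (one of the last four; its "shot" number tells which), for a name from the list of things; names that differ only in an ending like _2 or _b are one class to them, and where a whole thing is asked for, a point or a joint stands for the part that bears it (a point fixed in the world has none). Each returns a list of dicts, best first, with "score" (0 to 1); they miss things now and then, are a little off and sometimes report something else, mostly with a low value. They report only what shows in the picture. A call takes as long as a camera call.
- spotter.regions_of(picture, query): "pixels" (400x640 bool, what is visible of it) and "extent" ([left, top, right, bottom] in pixels, round what is visible of it).
- spotter.place_of(picture, query): "pixel" ([column, row] in pixels: a listed point, or the origin of a listed thing).
The state is a dict: "time": time; "joint_positions": joint angles; "qvel": joint speeds; "joint_torque": joint torques, N m; "tool_pos": TCP position; "ee_rot": TCP orientation; "wrist_force": force on the tool from outside, world axes, zero at the start; "wrist_torque": the same for the moment, N m; "width": finger opening in m.
Only numpy, scipy, OpenCV 4.12 (cv2) and the standard library are available. Lean on these libraries where they do the work, as an engineer would, in place of code of your own. Each camera call takes 0.05 s, during which the arm holds its last target.

## Working session

There is one attempt and no reset: what is moved stays moved. The work goes in short steps, Python scripts to look and compute and a shell command to move; the robot and the scene stay as the last step left them, time stands still between calls to the robot, and variables do not carry over. Pictures are saved under pics/ and viewed, and the job is handed in when it is done.

```bash
ls; mkdir -p pics; python3 - <<'E'
from bench import robot,cams,spotter
import cv2
print(robot.get_obs())
for n in ["side","top","wrist"]:
    p=cams.snapshot(n); cv2.imwrite(f"pics/a_{n}.png",p["frame"][:,:,::-1]); print(n,p["intrinsics"].tolist(),p["eye"],p["orientation"],p.keys())
E
```

```text
pics
{'time': 0.0, 'joint_positions': array([ 1.04089611e+00,  8.79854033e-02,  1.37224242e+00, -7.66852110e-06,
        1.68358436e+00, -1.03089499e-01]), 'qvel': array([-0.00042383, -0.00163577,  0.00047269,  0.00067631, -0.0010615 ,
        0.00071082]), 'joint_torque': array([ 4.85891560e-04, -3.40182531e+01, -3.02428114e+01,  7.19439215e-02,
        3.28710792e-02, -1.48907866e-04]), 'tool_pos': array([0.2274252 , 0.50021636, 0.21829353]), 'ee_rot': array([-3.13938412e+00, -2.20823793e-04,  2.71478084e+00]), 'wrist_force': array([-0.2268992 , -0.02343382, -0.20216902]), 'wrist_torque': array([ 0.04901807, -0.03483612,  0.04878998]), 'width': 0.09417444955025084}
side [[398.889997098302, 0.0, 327.80347530855596], [0.0, 398.889997098302, 200.22637428274655], [0.0, 0.0, 1.0]] [ 0.40439889 -0.64220396  0.76094363] [ 0.81665394  0.01005171 -0.27271837] dict_keys(['frame', 'intrinsics', 'eye', 'orientation', 'shot'])
top [[445.24089044981656, 0.0, 325.23361896851304], [0.0, 445.24089044981656, 206.66633736060578], [0.0, 0.0, 1.0]] [0.4355053  0.00612203 1.01238612] [ 0.19343839  0.01916747 -1.5497545 ] dict_keys(['frame', 'intrinsics', 'eye', 'orientation', 'shot'])
wrist [[290.7866315647227, 0.0, 318.09446818103805], [0.0, 290.7866315647227, 193.6785045920089], [0.0, 0.0, 1.0]] [0.15482514 0.53302291 0.38334072] [-0.27817626  0.00271673  1.14352861] dict_keys(['frame', 'intrinsics', 'eye', 'orientation', 'shot'])
```

View pics/a_side.png

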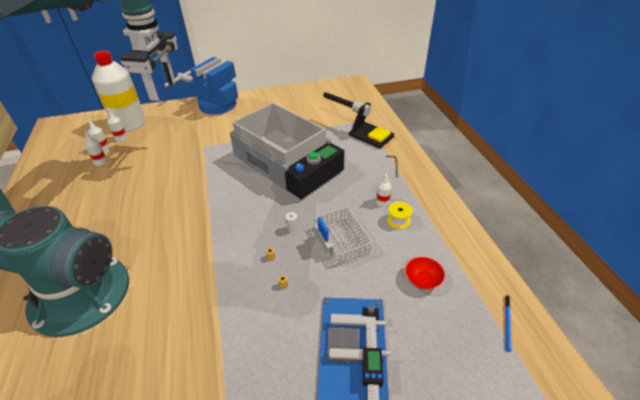

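View pics/a_top.png

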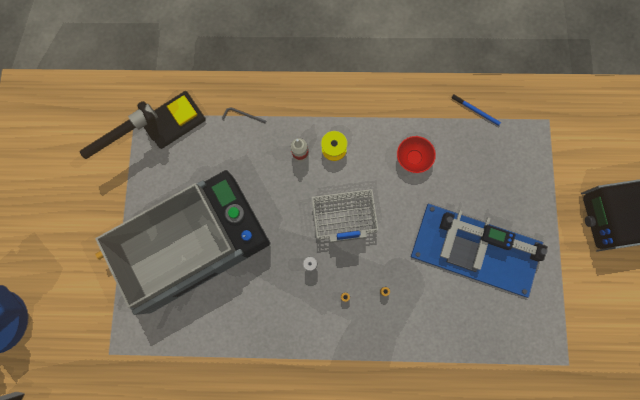

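View pics/a_wrist.png

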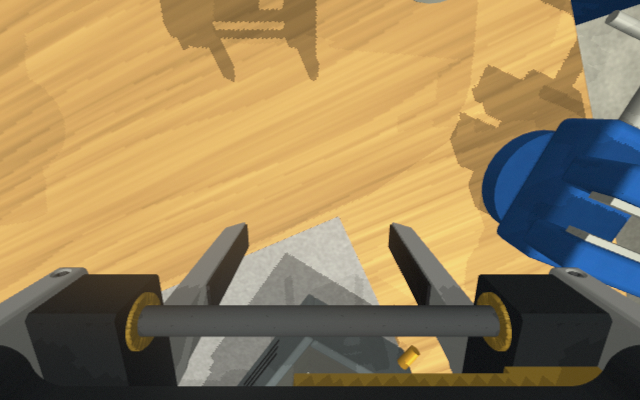

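Top view: bath at left, basket (340,215), spindle (310,264), spacers (346,297) and (385,292), a possible third brass piece by the bath (99,257), caliper at right (478,250). The wrist view also shows that brass piece (408,357).

```bash
cat > h.py <<'E'
from bench import robot,cams,spotter
import numpy as np, cv2
from scipy.spatial.transform import Rotation as R
def cam(p): return R.from_euler('xyz',p["orientation"]).as_matrix(),np.array(p["eye"]),np.array(p["intrinsics"])
def ray(p,px):
    M,e,K=cam(p); d=np.linalg.inv(K)@np.array([px[0],px[1],1.]); return e,M@(d*[1,-1,-1])
def at_z(p,px,z):
    e,d=ray(p,px); return e+d*(z-e[2])/d[2]
def proj(p,X):
    M,e,K=cam(p); c=M.T@(np.array(X)-e)*[1,-1,-1]; c=K@c; return c[:2]/c[2]
def tri(obs):
    A=np.zeros((3,3));b=np.zeros(3)
    for p,px in obs:
        e,d=ray(p,px); d=d/np.linalg.norm(d); P=np.eye(3)-np.outer(d,d); A+=P;b+=P@e
    return np.linalg.solve(A,b)
def snap(n,tag=None):
    p=cams.snapshot(n)
    if tag: cv2.imwrite(f"pics/{tag}.png",p["frame"][:,:,::-1])
    return p
def tcp():
    o=robot.get_obs(); return np.array(o["tool_pos"]),R.from_euler('xyz',o["ee_rot"]),o
def plan(target,yaw=None):
    """remaining move in tool units to world target pos, yaw (tool down)"""
    p,r,o=tcp()
    d=r.inv().apply(np.array(target)-p)/0.025
    s="t=%.2f pos %s rpy %s w=%.4f F=%s\n shift units %s"%(o["time"],p.round(4),r.as_euler('xyz').round(3),o["width"],np.round(o["wrist_force"],1),d.round(3))
    if yaw is not None:
        best=None
        for k in (0,np.pi):
            rt=R.from_euler('xyz',[np.pi,0,yaw+k]); v=(r.inv()*rt).as_rotvec()/np.radians(5)
            s+="\n turn units %s"%v.round(2)
    print(s)
E
python3 - <<'E'
from h import *
pt=snap("top");ps=snap("side");pw=snap("wrist")
for q in ["spindle_mid","spacer1_mid","basket_grip","basket_lip","basket_in","bath","start_top","jaw_grip","rest","glue","spool","dish"]:
    for n,p in(("top",pt),("side",ps),("wrist",pw)):
        print(q,n,[(np.round(d["pixel"],1).tolist(),round(d["score"],2)) for d in spotter.place_of(p,q)[:6]])
E
```

```text
spindle_mid top [([310.7, 265.7], 0.66)]
spindle_mid side []
spindle_mid wrist []
spacer1_mid top [([342.3, 299.9], 0.61)]
spacer1_mid side [([426.3, 278.0], 0.53), ([267.7, 255.1], 0.49)]
spacer1_mid wrist []
basket_grip top [([346.4, 231.6], 0.68), ([498.3, 237.2], 0.26)]
basket_grip side [([320.3, 230.6], 0.86)]
basket_grip wrist []
basket_lip top [([344.0, 235.3], 0.61), ([500.2, 237.7], 0.46)]
basket_lip side [([321.1, 235.0], 0.66)]
basket_lip wrist []
basket_in top [([342.1, 212.9], 0.67)]
basket_in side [([341.7, 240.4], 0.79), ([380.0, 200.8], 0.26)]
basket_in wrist []
bath top [([184.4, 250.4], 0.77)]
bath side [([283.4, 162.6], 0.71)]
bath wrist [([310.3, 371.1], 0.6)]
start_top top [([310.4, 263.2], 0.74), ([232.3, 211.2], 0.47), ([346.7, 235.6], 0.44)]
start_top side [([312.6, 152.7], 0.45)]
start_top wrist []
jaw_grip top [([503.2, 236.9], 0.87), ([458.4, 251.1], 0.65)]
jaw_grip side [([368.5, 369.6], 0.83)]
jaw_grip wrist []
rest top [([460.2, 252.1], 0.78), ([339.5, 212.0], 0.66)]
rest side [([340.9, 340.9], 0.79)]
rest wrist []
glue top [([299.8, 153.9], 0.69), ([184.5, 251.3], 0.27)]
glue side [([380.9, 201.0], 0.82)]
glue wrist []
spool top [([338.3, 147.2], 0.57)]
spool side [([399.1, 220.1], 0.71), ([381.7, 202.3], 0.25)]
spool wrist []
dish top [([411.6, 157.6], 0.88)]
dish side [([424.9, 279.8], 0.89)]
dish wrist []
```

```bash
python3 - <<'E'
import cv2
t=cv2.imread("pics/a_top.png")
a=cv2.resize(t[170:330,280:420],None,fx=5,fy=5,interpolation=cv2.INTER_CUBIC)[:,:]
cv2.imwrite("pics/z1.png",cv2.resize(t[180:310,290:410],None,fx=4.5,fy=4.5,interpolation=cv2.INTER_CUBIC))
cv2.imwrite("pics/z2.png",cv2.resize(t[195:305,400:560],None,fx=5,fy=5,interpolation=cv2.INTER_CUBIC))
cv2.imwrite("pics/z3.png",cv2.resize(t[165:315,85:285],None,fx=4,fy=4,interpolation=cv2.INTER_CUBIC))
E
```

```text
(no output)
```

View pics/z1.png

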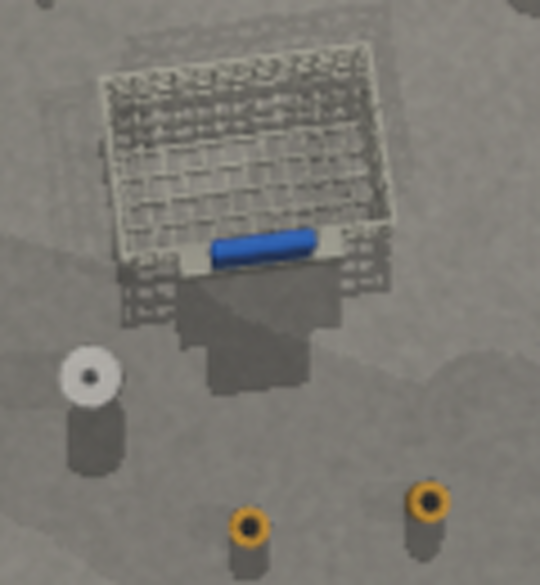

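View pics/z2.png

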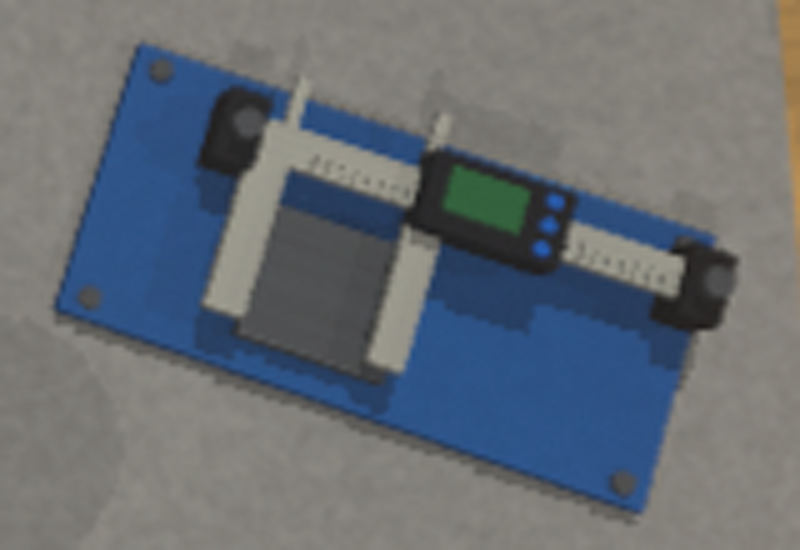

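View pics/z3.png

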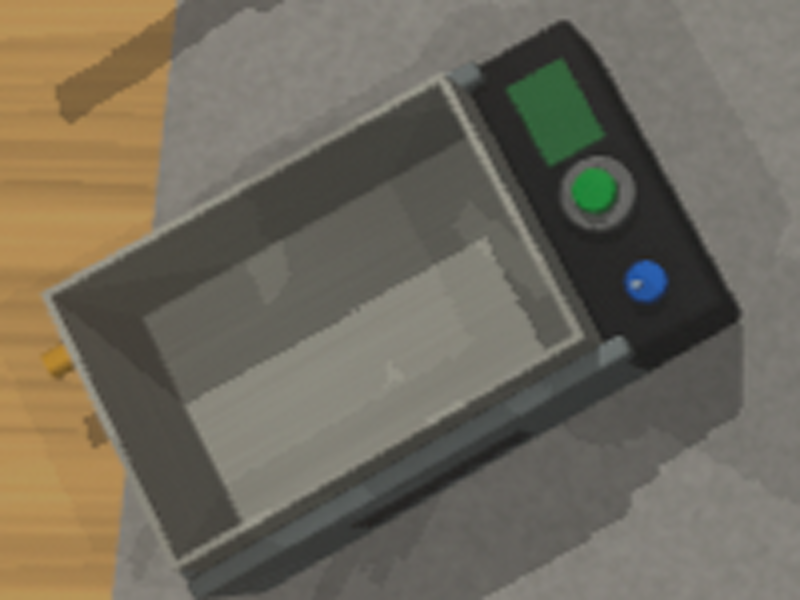

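```bash
cat > geo.py <<'E'
from h import *
def fit(p,px,model,z):
    W=np.array([at_z(p,q,z)[:2] for q in px]); m=np.array(model,float)
    a=m-m.mean(0); b=W-W.mean(0)
    th=np.arctan2((a[:,0]*b[:,1]-a[:,1]*b[:,0]).sum(),(a*b).sum())
    c,s=np.cos(th),np.sin(th); Rm=np.array([[c,-s],[s,c]]); t=W.mean(0)-Rm@m.mean(0)
    print("yaw %.3f t %s res mm %s"%(th,t.round(4),((W-(m@Rm.T+t))*1000).round(1).tolist())); return th,t
E
python3 - <<'E'
from geo import *
p=snap("top")
f=lambda L,s,o:[(o[0]+(x+.5)/s-.5,o[1]+(y+.5)/s-.5) for x,y in L]
print("caliper");c=fit(p,f([(140,43),(55,312),(640,515),(715,235)],5,(400,195)),[(.085,.097),(-.045,.097),(-.045,-.173),(.085,-.173)],.01)
print("bath");b=fit(p,f([(45,293),(443,78),(583,340),(180,567)],4,(85,165)),[(.079,.114),(.079,-.114),(-.079,-.114),(-.079,.114)],.13)
print("basket(centre)");fit(p,f([(100,75),(370,42),(395,222),(122,255)],4.5,(290,180)),[(.046,.068),(.046,-.068),(-.046,-.068),(-.046,.068)],.044)
for n,px,z in [("spindle",(90,376),.05),("sp1",(249,527),.028),("sp2",(429,501),.028),("grip top",(264,247),.088)]:
    print(n,at_z(p,f([px],4.5,(290,180))[0],z).round(4))
print("button",at_z(p,f([(595,189)],4,(85,165))[0],.103).round(4))
print("sp3",at_z(p,(98.5,255),.02).round(4))
ff=lambda g,x,y:(g[1]+np.array([[np.cos(g[0]),-np.sin(g[0])],[np.sin(g[0]),np.cos(g[0])]])@[x,y]).round(4)
# moving jaw: face pixel
e=f([(247,315),(366,365)],5,(400,195))
for q in e:
    w=at_z(p,q,.036)[:2]-c[1]; print("jaw pt in cal",np.array([[np.cos(c[0]),np.sin(c[0])],[-np.sin(c[0]),np.cos(c[0])]])@w)
print("rest",c[1],"place",ff(c,0,.008))
# wrist brass piece
pw=snap("wrist","w0")
print("w brass",at_z(pw,(408,357),.014).round(4))
E
```

```text
caliper
yaw -0.318 t [ 0.533  -0.2689] res mm [[-0.5, -1.2], [-0.5, -1.2], [0.3, 1.6], [0.6, 0.9]]
bath
yaw 0.542 t [0.5268 0.3497] res mm [[0.4, -1.2], [-2.8, 1.3], [-0.4, 2.4], [2.9, -2.4]]
basket(centre)
yaw 0.140 t [ 0.6126 -0.014 ] res mm [[-0.7, -0.7], [-0.8, 0.5], [0.5, 1.2], [1.0, -1.0]]
spindle [0.4992 0.0595 0.05  ]
sp1 [ 0.43   -0.0178  0.028 ]
sp2 [ 0.4441 -0.1043  0.028 ]
grip top [ 0.5578 -0.0217  0.088 ]
button [0.5989 0.2186 0.103 ]
sp3 [0.5101 0.5362 0.02  ]
jaw pt in cal [-0.02222791  0.02026865]
jaw pt in cal [-0.02596886 -0.03414857]
rest [ 0.5329564  -0.26885967] place [ 0.5355 -0.2613]
w brass [0.5538 0.5071 0.014 ]
```

```bash
python3 - <<'E'
import cv2
t=cv2.imread("pics/w0.png")
cv2.imwrite("pics/w0z.png",cv2.resize(t[300:400,240:440],None,fx=4,fy=4,interpolation=cv2.INTER_CUBIC))
from h import *
plan([0.40,0.46,0.30],None); print(R.from_euler('xyz',robot.get_obs()["ee_rot"]).as_matrix().round(2))
E
```

```text
t=2.20 pos [0.2277 0.5007 0.2195] rpy [3.142 0.    2.715] w=0.0940 F=[-0.2 -0.4  0.6]
 shift units [-6.947  1.373 -3.22 ]
[[-0.91  0.41  0.  ]
 [ 0.41  0.91  0.  ]
 [-0.    0.   -1.  ]]
```

View pics/w0z.png

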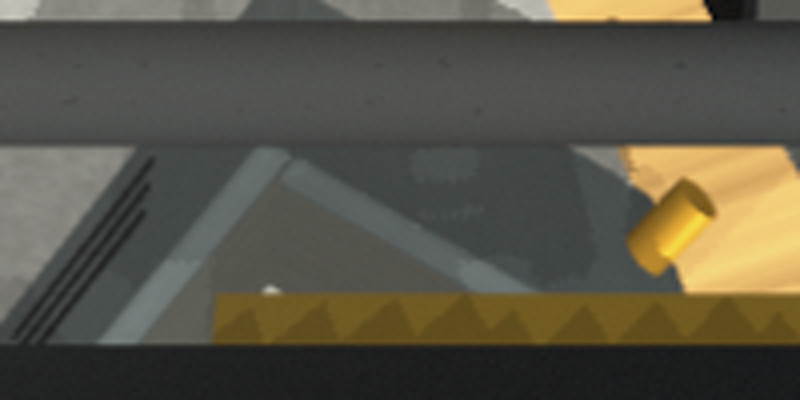

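```bash
python3 - <<'E'
from h import *
pt=snap("top");pw=snap("wrist")
X=tri([(pt,(98.5,255)),(pw,(408,356))]);print(X,proj(pt,X),proj(pw,X))
c,s=np.cos(.542),np.sin(.542);d=X[:2]-[.5268,.3497];print(c*d[0]+s*d[1],-s*d[0]+c*d[1])
E
```

```text
[0.50587242 0.5127304  0.05920302] [ 99.59889243 255.60951188] [409.85822535 356.816842  ]
0.06617108080459094 0.1504601707953274
```

The brass piece triangulates to ~60 mm up on the bath's back wall, so it is a drain fitting and not a spacer. Two spacers are visible. Next: the spindle.

```bash
python3 -c "
from h import *
plan([0.499,0.0595,0.15],1.253)"
```

```text
t=2.30 pos [0.2277 0.5007 0.2195] rpy [3.142 0.    2.715] w=0.0942 F=[-0.5  0.1 -0.3]
 shift units [-17.184 -11.57    2.779]
 turn units [ 0.   -0.   16.75]
 turn units [  0.     0.   -19.25]
```

```bash
python3 -m inch '[{"dx":-1,"dy":-0.67,"grip":0.55},{"dx":-1,"dy":-0.67},{"dx":-1,"dy":-0.67},{"dx":-1,"dy":-0.67},{"dx":-1,"dy":-0.67},{"dx":-1,"dy":-0.67},{"dx":-1,"dy":-0.67},{"dx":-1,"dy":-0.67},{"dx":-1,"dy":-0.67},{"dx":-1,"dy":-0.67},{"dx":-1,"dy":-0.67},{"dx":-1,"dy":-0.67}]'; python3 -m inch '[{"rz":1},{"rz":1},{"rz":1},{"rz":1},{"rz":1},{"rz":1},{"rz":1},{"rz":1},{"rz":1},{"rz":1},{"rz":1},{"rz":1}]';python3 -m inch '[{"rz":1},{"rz":1},{"rz":1},{"rz":1},{"rz":0.7},{"dz":0}]'; python3 -c "
from h import *
plan([0.499,0.0595,0.15],1.253)"
```

```text
t=2.30 pos [0.2277 0.5007 0.2195] rpy [3.142 0.    2.715] w=0.0942 F=[-0.5  0.1 -0.3]
 shift units [-17.184 -11.57    2.779]
 turn units [ 0.   -0.   16.75]
 turn units [  0.     0.   -19.25]invalid input at $[0]: expected keys grip, dx, dy, dz, rx, ry, rz
invalid input at $[0]: expected keys grip, dx, dy, dz, rx, ry, rz
invalid input at $[0]: expected keys grip, dx, dy, dz, rx, ry, rz
```

```bash
python3 -m inch '[{"grip":0.55,"dx":-1,"dy":-0.67,"dz":0,"rx":0,"ry":0,"rz":0},{"grip":0.55,"dx":-1,"dy":-0.67,"dz":0,"rx":0,"ry":0,"rz":0},{"grip":0.55,"dx":-1,"dy":-0.67,"dz":0,"rx":0,"ry":0,"rz":0},{"grip":0.55,"dx":-1,"dy":-0.67,"dz":0,"rx":0,"ry":0,"rz":0},{"grip":0.55,"dx":-1,"dy":-0.67,"dz":0,"rx":0,"ry":0,"rz":0},{"grip":0.55,"dx":-1,"dy":-0.67,"dz":0,"rx":0,"ry":0,"rz":0},{"grip":0.55,"dx":-1,"dy":-0.67,"dz":0,"rx":0,"ry":0,"rz":0},{"grip":0.55,"dx":-1,"dy":-0.67,"dz":0,"rx":0,"ry":0,"rz":0},{"grip":0.55,"dx":-1,"dy":-0.67,"dz":0,"rx":0,"ry":0,"rz":0},{"grip":0.55,"dx":-1,"dy":-0.67,"dz":0,"rx":0,"ry":0,"rz":0},{"grip":0.55,"dx":-1,"dy":-0.67,"dz":0,"rx":0,"ry":0,"rz":0},{"grip":0.55,"dx":-1,"dy":-0.67,"dz":0,"rx":0,"ry":0,"rz":0}]'
python3 -m inch '[{"grip":0.55,"dx":0,"dy":0,"dz":0,"rx":0,"ry":0,"rz":1},{"grip":0.55,"dx":0,"dy":0,"dz":0,"rx":0,"ry":0,"rz":1},{"grip":0.55,"dx":0,"dy":0,"dz":0,"rx":0,"ry":0,"rz":1},{"grip":0.55,"dx":0,"dy":0,"dz":0,"rx":0,"ry":0,"rz":1},{"grip":0.55,"dx":0,"dy":0,"dz":0,"rx":0,"ry":0,"rz":1},{"grip":0.55,"dx":0,"dy":0,"dz":0,"rx":0,"ry":0,"rz":1},{"grip":0.55,"dx":0,"dy":0,"dz":0,"rx":0,"ry":0,"rz":1},{"grip":0.55,"dx":0,"dy":0,"dz":0,"rx":0,"ry":0,"rz":1},{"grip":0.55,"dx":0,"dy":0,"dz":0,"rx":0,"ry":0,"rz":1},{"grip":0.55,"dx":0,"dy":0,"dz":0,"rx":0,"ry":0,"rz":1},{"grip":0.55,"dx":0,"dy":0,"dz":0,"rx":0,"ry":0,"rz":1},{"grip":0.55,"dx":0,"dy":0,"dz":0,"rx":0,"ry":0,"rz":1}]'
python3 -c "
from h import *
plan([0.499,0.0595,0.15],1.253)"
```

```text
time: 3.8
tool_pos: [0.4228, 0.1859, 0.2202]
ee_rot: [3.139, 0.002, 2.72]
wrist_force: [0.2, -0.4, -0.7]
width: 0.0517
time: 5.3
tool_pos: [0.424, 0.1833, 0.2211]
ee_rot: [3.136, -0.002, 1.632]
wrist_force: [0.4, 0.6, 0.5]
width: 0.0516
t=5.30 pos [0.424  0.1833 0.2211] rpy [ 3.136e+00 -2.000e-03  1.632e+00] w=0.0516 F=[0.4 0.6 0.5]
 shift units [-5.13   2.677  2.85 ]
 turn units [ 0.06 -0.03  4.34]
 turn units [  0.04   0.08 -31.66]
```

```bash
python3 -m inch '[{"grip":0.55,"dx":0,"dy":0,"dz":0.3,"rx":0,"ry":0,"rz":1},{"grip":0.55,"dx":0,"dy":0,"dz":0.3,"rx":0,"ry":0,"rz":1},{"grip":0.55,"dx":0,"dy":0,"dz":0.3,"rx":0,"ry":0,"rz":1},{"grip":0.55,"dx":0,"dy":0,"dz":0.3,"rx":0,"ry":0,"rz":1},{"grip":0.55,"dx":0,"dy":0,"dz":0.3,"rx":0,"ry":0,"rz":0.4},{"grip":0.55,"dx":0,"dy":0,"dz":0,"rx":0,"ry":0,"rz":0}]'
python3 -c "
from h import *
plan([0.499,0.0595,0.15],1.253)
p=snap('wrist','w1')
"
```

```text
time: 6.05
tool_pos: [0.4243, 0.1834, 0.1834]
ee_rot: [3.136, -0.005, 1.235]
wrist_force: [0.4, -0.1, -0.7]
width: 0.0519
t=6.05 pos [0.4243 0.1834 0.1834] rpy [ 3.136 -0.005  1.235] w=0.0519 F=[ 0.4 -0.1 -0.7]
 shift units [-3.702  4.446  1.342]
 turn units [ 0.07 -0.05 -0.21]
 turn units [-0.08 -0.1  35.79]
```

View pics/w1.png

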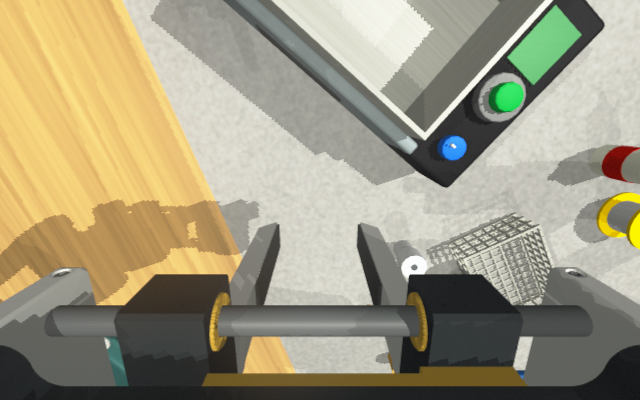

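Wrist view: spindle top at (414,267), button (507,97), basket, bath corner.

```bash
python3 -c "
from h import *
p=snap('wrist')
print(at_z(p,(414,267),.05),at_z(p,(508,96),.103))
t=snap('top'); s=snap('side','s1')
X=[.499,.0595,.05]; print(proj(t,X),proj(s,X),proj(s,[.43,-.018,.014]),proj(s,[.444,-.104,.014]),proj(s,[.599,.2186,.103]),proj(s,[.533,-.269,.02]))
"
```

```text
[0.49929258 0.05848733 0.05      ] [0.60002263 0.21869362 0.103     ]
[309.62362184 263.27682495] [291.55122842 215.70516122] [271.04696497 254.13766079] [283.67173162 281.54416432] [313.99848204 155.11936788] [343.25660399 335.84163568]
```

```bash
python3 -m inch '[{"grip":0.55,"dx":-0.7,"dy":0.87,"dz":0,"rx":0,"ry":0,"rz":0},{"grip":0.55,"dx":-0.75,"dy":0.9,"dz":0,"rx":0,"ry":0,"rz":0},{"grip":0.55,"dx":-0.75,"dy":0.9,"dz":0,"rx":0,"ry":0,"rz":0},{"grip":0.55,"dx":-0.75,"dy":0.9,"dz":0.4,"rx":0,"ry":0,"rz":0},{"grip":0.55,"dx":-0.75,"dy":0.9,"dz":0.4,"rx":0,"ry":0,"rz":-0.2},{"grip":0.55,"dx":0,"dy":0,"dz":0.4,"rx":0,"ry":0,"rz":0},{"grip":0.55,"dx":0,"dy":0,"dz":0,"rx":0,"ry":0,"rz":0}]'
python3 -c "
from h import *
plan([0.499,0.059,0.037],1.253)"
```

```text
time: 7.12
tool_pos: [0.5042, 0.0574, 0.1573]
ee_rot: [3.129, -0.01, 1.257]
wrist_force: [-0.3, -0.1, 0.9]
width: 0.0519
t=7.12 pos [0.5042 0.0574 0.1573] rpy [ 3.129 -0.01   1.257] w=0.0519 F=[-0.3 -0.1  0.9]
 shift units [-0.05  -0.278  4.809]
 turn units [ 0.15 -0.11  0.04]
 turn units [  0.17   0.23 -35.96]
```

```bash
python3 -m inch '[{"grip":0.55,"dx":-0.05,"dy":-0.22,"dz":0.8,"rx":0.15,"ry":-0.11,"rz":0},{"grip":0.55,"dx":0,"dy":0,"dz":0.8,"rx":0,"ry":0,"rz":0},{"grip":0.55,"dx":0,"dy":0,"dz":0.8,"rx":0,"ry":0,"rz":0},{"grip":0.55,"dx":0,"dy":0,"dz":0.8,"rx":0,"ry":0,"rz":0},{"grip":0.55,"dx":0,"dy":0,"dz":0,"rx":0,"ry":0,"rz":0}]'
python3 -c "
from h import *
plan([0.499,0.059,0.037],1.253)"
```

```text
time: 7.75
tool_pos: [0.4947, 0.0627, 0.0721]
ee_rot: [-3.137, 0.001, 1.263]
wrist_force: [0.2, -0.4, -1.0]
width: 0.0514
t=7.75 pos [0.4947 0.0627 0.0721] rpy [-3.137e+00  1.000e-03  1.263e+00] w=0.0514 F=[ 0.2 -0.4 -1. ]
 shift units [-0.087  0.216  1.404]
 turn units [-0.06  0.01  0.12]
 turn units [-2.000e-02 -9.000e-02 -3.588e+01]
```

```bash
python3 -m inch '[{"grip":0.55,"dx":-0.1,"dy":0.2,"dz":0.6,"rx":0,"ry":0,"rz":0.1},{"grip":0.55,"dx":0,"dy":0,"dz":0.5,"rx":0,"ry":0,"rz":0},{"grip":0.55,"dx":0,"dy":0,"dz":0.2,"rx":0,"ry":0,"rz":0},{"grip":0.55,"dx":0,"dy":0,"dz":0,"rx":0,"ry":0,"rz":0}]'
python3 -c "
from h import *
plan([0.499,0.059,0.037],1.253)"
```

```text
time: 8.25
tool_pos: [0.4993, 0.0593, 0.0385]
ee_rot: [-3.138, 0.0, 1.255]
wrist_force: [0.7, -0.4, -0.6]
width: 0.0516
t=8.25 pos [0.4993 0.0593 0.0385] rpy [-3.138  0.     1.255] w=0.0516 F=[ 0.7 -0.4 -0.6]
 shift units [-0.015 -0.006  0.06 ]
 turn units [-0.04  0.01  0.02]
 turn units [-1.000e-02 -6.000e-02 -3.598e+01]
```

```bash
python3 -m inch '[{"grip":0,"dx":0,"dy":0,"dz":0,"rx":0,"ry":0,"rz":0},{"grip":0,"dx":0,"dy":0,"dz":0,"rx":0,"ry":0,"rz":0},{"grip":0,"dx":0,"dy":0,"dz":0,"rx":0,"ry":0,"rz":0},{"grip":0,"dx":0,"dy":0,"dz":0,"rx":0,"ry":0,"rz":0},{"grip":0,"dx":0,"dy":0,"dz":0,"rx":0,"ry":0,"rz":0}]'
python3 -c "
from h import *
plan([0.5355,-0.2613,0.13],1.253)"
```

```text
time: 8.88
tool_pos: [0.5, 0.0593, 0.0397]
ee_rot: [-3.141, -0.0, 1.255]
wrist_force: [-0.0, 0.6, -0.7]
width: 0.0291
t=8.88 pos [0.5    0.0593 0.0397] rpy [-3.141 -0.     1.255] w=0.0291 F=[-0.   0.6 -0.7]
 shift units [-11.747   5.328  -3.623]
 turn units [-0.01 -0.    0.02]
 turn units [ 1.000e-02 -2.000e-02 -3.598e+01]
```

```bash
python3 -m inch '[{"grip":0,"dx":0,"dy":0,"dz":-1,"rx":0,"ry":0,"rz":0},{"grip":0,"dx":0,"dy":0,"dz":-1,"rx":0,"ry":0,"rz":0},{"grip":0,"dx":0,"dy":0,"dz":-1,"rx":0,"ry":0,"rz":0},{"grip":0,"dx":0,"dy":0,"dz":-1,"rx":0,"ry":0,"rz":0},{"grip":0,"dx":0,"dy":0,"dz":-1,"rx":0,"ry":0,"rz":0},{"grip":0,"dx":-1,"dy":0.45,"dz":0,"rx":0,"ry":0,"rz":0},{"grip":0,"dx":-1,"dy":0.45,"dz":0,"rx":0,"ry":0,"rz":0},{"grip":0,"dx":-1,"dy":0.45,"dz":0,"rx":0,"ry":0,"rz":0},{"grip":0,"dx":-1,"dy":0.45,"dz":0,"rx":0,"ry":0,"rz":0},{"grip":0,"dx":-1,"dy":0.45,"dz":0,"rx":0,"ry":0,"rz":0},{"grip":0,"dx":-1,"dy":0.45,"dz":0,"rx":0,"ry":0,"rz":0},{"grip":0,"dx":-1,"dy":0.45,"dz":0,"rx":0,"ry":0,"rz":0}]'
python3 -c "
from h import *
plan([0.5355,-0.2613,0.13],1.253)
snap('wrist','w2');snap('side','s2')"
```

```text
time: 10.38
tool_pos: [0.5205, -0.1353, 0.1673]
ee_rot: [-3.139, -0.0, 1.26]
wrist_force: [0.4, -0.6, -0.4]
width: 0.0295
t=10.38 pos [ 0.5205 -0.1353  0.1673] rpy [-3.139 -0.     1.26 ] w=0.0295 F=[ 0.4 -0.6 -0.4]
 shift units [-4.615  2.121  1.484]
 turn units [-0.03 -0.    0.08]
 turn units [  0.    -0.05 -35.92]
```

View pics/w2.png

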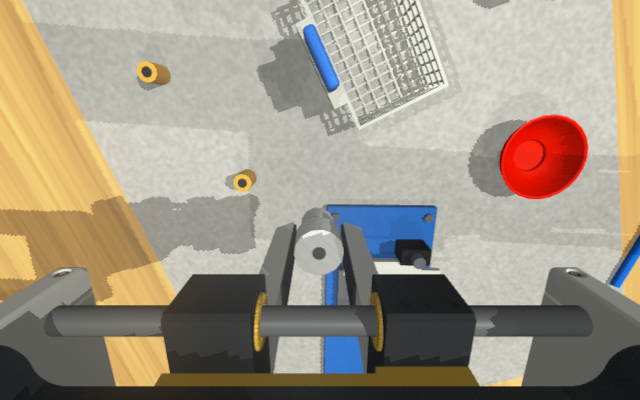

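View pics/s2.png

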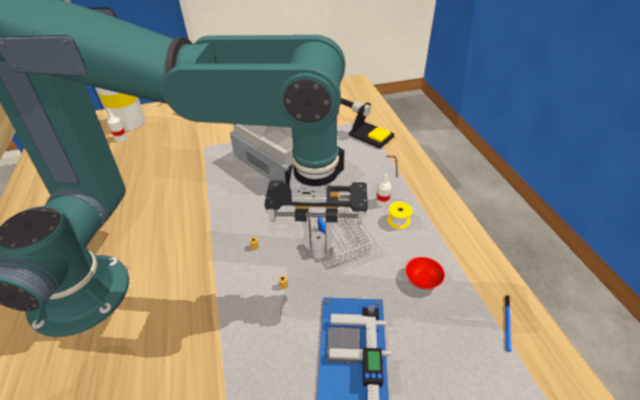

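Spacer 1 has been knocked: in the side view it moved from (270,254) to (254,243). I'll overlay my caliper model on the side view to check its pose.

```bash
cat > cal.py <<'E'
from h import *
def W(g,x,y,z):
    c,s=np.cos(g[0]),np.sin(g[0]); return [g[1]+c*x-s*y,g[2]+s*x+c*y,z]
E
python3 - <<'E'
from cal import *
g=(-.318,.533,-.2689)
for n,box in (("side",(310,285,400,400)),("top",(400,195,560,305))):
    p=snap(n); im=p["frame"][:,:,::-1].copy(); x0,y0,x1,y1=box
    k=5
    z=cv2.resize(im[y0:y1,x0:x1],None,fx=k,fy=k,interpolation=cv2.INTER_CUBIC)
    for pts,zz,col in (([(.085,.097),(-.045,.097),(-.045,-.173),(.085,-.173)],.01,(0,0,255)),([(-.025,.022),(.03,.022)],.036,(0,255,0)),([(-.025,.030),(.03,.030)],.036,(0,255,0)),([(0,0),(0,.008)],.02,(255,255,0))):
        q=np.array([(proj(p,W(g,*a,zz))-[x0,y0]+.5)*k for a in pts]).round().astype(int)
        cv2.polylines(z,[q],True,col,1)
    cv2.imwrite(f"pics/ov_{n}.png",z)
E
```

```text
(no output)
```

View pics/ov_side.png

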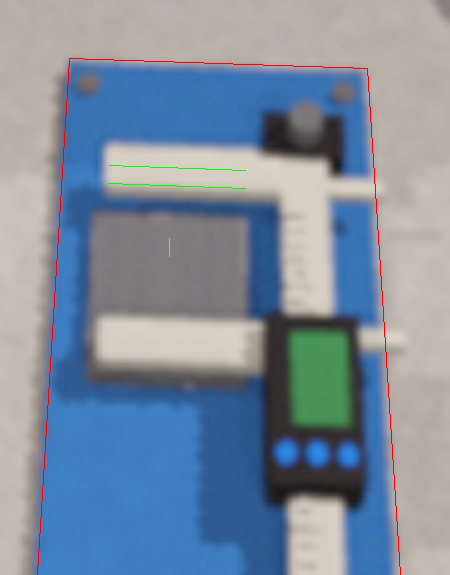

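View pics/ov_top.png

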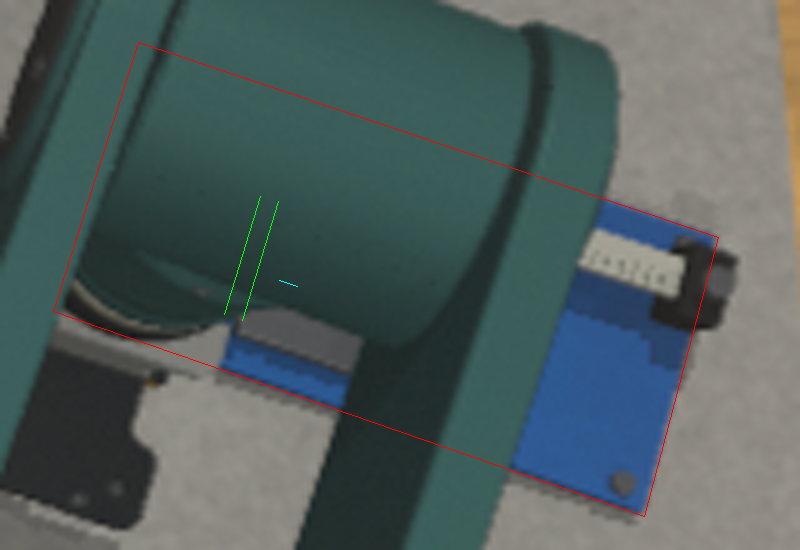

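```bash
python3 -m inch '[{"grip":0,"dx":-0.9,"dy":0.4,"dz":0,"rx":0,"ry":0,"rz":0},{"grip":0,"dx":-0.9,"dy":0.4,"dz":0,"rx":0,"ry":0,"rz":0},{"grip":0,"dx":-0.9,"dy":0.4,"dz":0,"rx":0,"ry":0,"rz":0},{"grip":0,"dx":-0.9,"dy":0.4,"dz":0.2,"rx":0,"ry":0,"rz":0.1},{"grip":0,"dx":-0.8,"dy":0.4,"dz":0.4,"rx":0,"ry":0,"rz":0},{"grip":0,"dx":0,"dy":0,"dz":0.5,"rx":0,"ry":0,"rz":0},{"grip":0,"dx":0,"dy":0,"dz":0,"rx":0,"ry":0,"rz":0}]'
python3 -c "
from cal import *
plan(W((-.318,.533,-.2689),0,.007,.07),1.253)"
```

```text
time: 11.45
tool_pos: [0.5349, -0.251, 0.1361]
ee_rot: [-3.135, -0.005, 1.258]
wrist_force: [0.1, -0.6, -0.6]
width: 0.0295
t=11.45 pos [ 0.5349 -0.251   0.1361] rpy [-3.135 -0.005  1.258] w=0.0295 F=[ 0.1 -0.6 -0.6]
 shift units [-0.437  0.167  2.642]
 turn units [-0.08 -0.06  0.05]
 turn units [  0.09  -0.12 -35.95]
```

```bash
python3 -m inch '[{"grip":0,"dx":-0.4,"dy":0.16,"dz":0.5,"rx":-0.08,"ry":-0.06,"rz":0.05},{"grip":0,"dx":0,"dy":0,"dz":0.7,"rx":0,"ry":0,"rz":0},{"grip":0,"dx":0,"dy":0,"dz":0.6,"rx":0,"ry":0,"rz":0},{"grip":0,"dx":0,"dy":0,"dz":0,"rx":0,"ry":0,"rz":0}]'
python3 -c "
from cal import *
plan(W((-.318,.533,-.2689),0,.007,.06),1.253)
snap('wrist','w3')
p=snap('side'); cv2.imwrite('pics/s3.png',cv2.resize(p['frame'][260:400,270:430,::-1],None,fx=4,fy=4,interpolation=cv2.INTER_CUBIC))"
```

```text
time: 11.95
tool_pos: [0.5351, -0.2604, 0.087]
ee_rot: [-3.14, -0.001, 1.255]
wrist_force: [0.3, -0.7, -0.6]
width: 0.0293
t=11.95 pos [ 0.5351 -0.2604  0.087 ] rpy [-3.140e+00 -1.000e-03  1.255e+00] w=0.0293 F=[ 0.3 -0.7 -0.6]
 shift units [-0.071  0.028  1.081]
 turn units [-0.02 -0.01  0.02]
 turn units [ 1.000e-02 -2.000e-02 -3.598e+01]
```

View pics/s3.png

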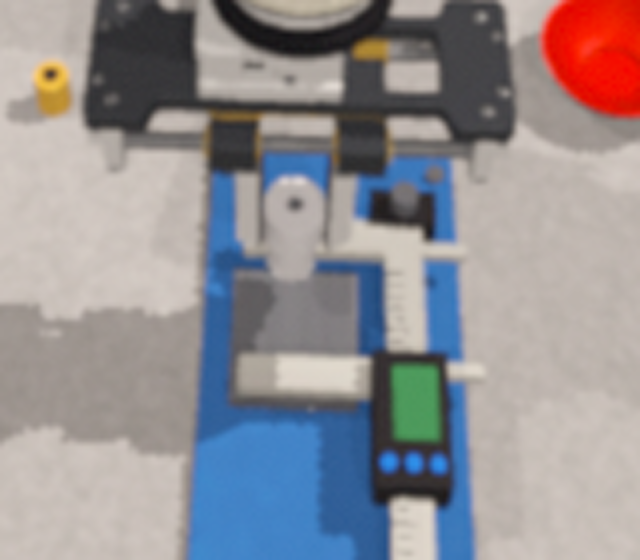

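View pics/w3.png

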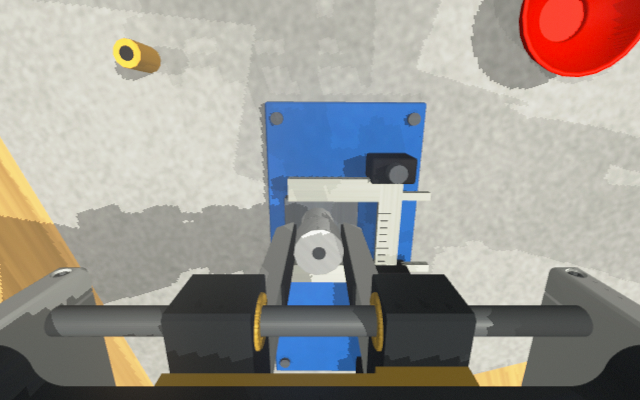

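```bash
python3 -m inch '[{"grip":0,"dx":-0.1,"dy":0.03,"dz":0,"rx":0,"ry":0,"rz":0},{"grip":0,"dx":0,"dy":0,"dz":0.5,"rx":0,"ry":0,"rz":0},{"grip":0,"dx":0,"dy":0,"dz":0.3,"rx":0,"ry":0,"rz":0},{"grip":0,"dx":0,"dy":0,"dz":0,"rx":0,"ry":0,"rz":0}]'
python3 -c "
from cal import *
plan(W((-.318,.533,-.2689),0,.007,.06),1.253)"
```

```text
time: 12.55
tool_pos: [0.5372, -0.2644, 0.0695]
ee_rot: [3.136, 0.001, 1.255]
wrist_force: [-1.1, -0.6, -0.8]
width: 0.0296
t=12.55 pos [ 0.5372 -0.2644  0.0695] rpy [3.136e+00 1.000e-03 1.255e+00] w=0.0296 F=[-1.1 -0.6 -0.8]
 shift units [ 0.056 -0.104  0.379]
 turn units [0.06 0.01 0.02]
 turn units [-2.000e-02  1.000e-01 -3.598e+01]
```

```bash
python3 -m inch '[{"grip":0,"dx":0.05,"dy":-0.08,"dz":0.15,"rx":0.05,"ry":0,"rz":0},{"grip":0,"dx":0,"dy":0,"dz":0.15,"rx":0,"ry":0,"rz":0},{"grip":0,"dx":0,"dy":0,"dz":0.1,"rx":0,"ry":0,"rz":0},{"grip":0,"dx":0,"dy":0,"dz":0,"rx":0,"ry":0,"rz":0}]'
python3 -c "
from cal import *
plan(W((-.318,.533,-.2689),0,.007,.0595),1.253)"
```

```text
time: 13.05
tool_pos: [0.536, -0.2626, 0.0595]
ee_rot: [3.14, 0.001, 1.255]
wrist_force: [0.1, -0.1, 0.4]
width: 0.0294
t=13.05 pos [ 0.536  -0.2626  0.0595] rpy [3.140e+00 1.000e-03 1.255e+00] w=0.0294 F=[ 0.1 -0.1  0.4]
 shift units [ 0.004 -0.033  0.   ]
 turn units [0.02 0.01 0.02]
 turn units [-2.000e-02  3.000e-02 -3.598e+01]
```

Nearly no contact force yet; lower slightly more, watching the force.

```bash
python3 -m inch '[{"grip":0,"dx":0,"dy":0,"dz":0.08,"rx":0,"ry":0,"rz":0},{"grip":0,"dx":0,"dy":0,"dz":0.04,"rx":0,"ry":0,"rz":0},{"grip":0,"dx":0,"dy":0,"dz":0,"rx":0,"ry":0,"rz":0}]'
```

```text
time: 13.42
tool_pos: [0.5362, -0.2628, 0.0595]
ee_rot: [3.138, 0.002, 1.255]
wrist_force: [1.2, 0.9, -1.4]
width: 0.0297
```

```bash
python3 -m inch '[{"grip":0,"dx":0,"dy":0,"dz":0.12,"rx":0,"ry":0,"rz":0},{"grip":0,"dx":0,"dy":0,"dz":0.12,"rx":0,"ry":0,"rz":0},{"grip":0,"dx":0,"dy":0,"dz":0.12,"rx":0,"ry":0,"rz":0}]'
```

```text
time: 13.8
tool_pos: [0.5363, -0.2631, 0.0593]
ee_rot: [3.137, 0.003, 1.255]
wrist_force: [-5.1, 3.3, 12.7]
width: 0.0294
```

On the pad: 12.7 N upward and no further travel. Release slowly.

```bash
python3 -m inch '[{"grip":0,"dx":0,"dy":0,"dz":-0.02,"rx":0,"ry":0,"rz":0},{"grip":0.38,"dx":0,"dy":0,"dz":0,"rx":0,"ry":0,"rz":0},{"grip":0.5,"dx":0,"dy":0,"dz":0,"rx":0,"ry":0,"rz":0},{"grip":0.55,"dx":0,"dy":0,"dz":0,"rx":0,"ry":0,"rz":0},{"grip":0.55,"dx":0,"dy":0,"dz":0,"rx":0,"ry":0,"rz":0},{"grip":0.55,"dx":0,"dy":0,"dz":-0.6,"rx":0,"ry":0,"rz":0},{"grip":0.55,"dx":0,"dy":0,"dz":-0.9,"rx":0,"ry":0,"rz":0},{"grip":0.55,"dx":0,"dy":0,"dz":-1,"rx":0,"ry":0,"rz":0},{"grip":0.55,"dx":0,"dy":0,"dz":-0.5,"rx":0,"ry":0,"rz":0},{"grip":0.55,"dx":0,"dy":0,"dz":0,"rx":0,"ry":0,"rz":0}]'
python3 - <<'E'
from cal import *
snap('wrist','w4')
p=snap('side'); cv2.imwrite('pics/s4.png',cv2.resize(p['frame'][260:400,270:430,::-1],None,fx=4,fy=4,interpolation=cv2.INTER_CUBIC))
E
```

```text
time: 15.05
tool_pos: [0.5367, -0.2632, 0.1387]
ee_rot: [3.134, 0.003, 1.255]
wrist_force: [-0.3, -0.5, -0.1]
width: 0.0514
```

View pics/s4.png

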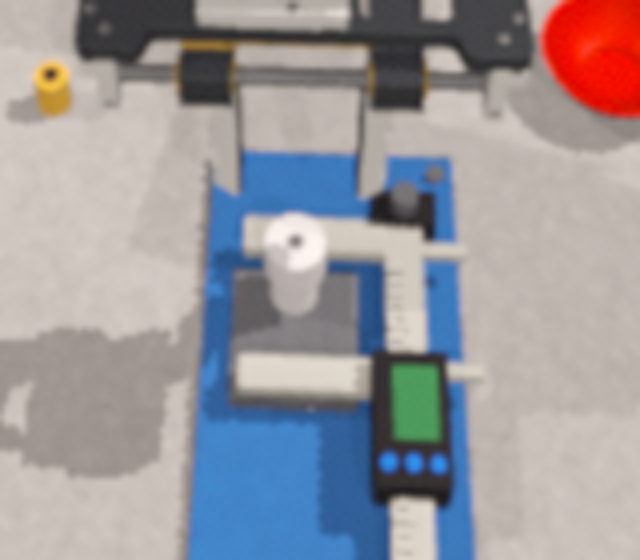

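View pics/w4.png

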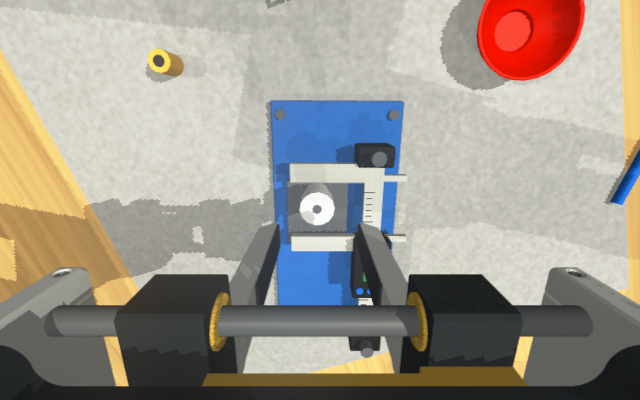

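```bash
python3 - <<'E'
from cal import *
p=snap('top'); g=(-.318,.533,-.2689)
c,s=np.cos(g[0]),np.sin(g[0]);Rm=np.array([[c,s],[-s,c]])
for x,y in [(430,150),(575,190),(550,272),(407,222)]:
    q=(400+(x+.5)/5-.5,195+(y+.5)/5-.5); print((Rm@(at_z(p,q,.048)[:2]-g[1:])).round(4))
for d in spotter.place_of(p,'jaw_grip')[:2]: print(d['score'],(Rm@(at_z(p,d['pixel'],.04)[:2]-g[1:])).round(4))
p=snap('side')
for d in spotter.place_of(p,'jaw_grip')[:2]: print(d['score'],(Rm@(at_z(p,d['pixel'],.04)[:2]-g[1:])).round(4))
# side slider corners from s4 (x4, offset 270,260)
for x,y in [(373,352),(445,354),(452,495),(375,495)]:
    q=(270+(x+.5)/4-.5,260+(y+.5)/4-.5); print('side',(Rm@(at_z(p,q,.048)[:2]-g[1:])).round(4))
plan(W(g,.046,-.076,.1),1.253)
E
```

```text
[ 0.0708 -0.0316]
[ 0.0744 -0.0952]
[ 0.0364 -0.0942]
[ 0.0371 -0.0307]
0.87 [ 0.0495 -0.0746]
0.44 [0.1314 0.3153]
side [ 0.0369 -0.0372]
side [ 0.0705 -0.0368]
side [ 0.0702 -0.1015]
side [ 0.0366 -0.1029]
t=15.35 pos [ 0.5354 -0.2624  0.1356] rpy [3.140e+00 2.000e-03 1.255e+00] w=0.0517 F=[-0.2  0.9 -0.4]
 shift units [-3.317  1.818  1.435]
 turn units [0.02 0.02 0.03]
 turn units [ -0.04   0.04 -35.97]
```

```bash
python3 -c "
from cal import *
plan(W((-.318,.533,-.2689),.054,-.073,.1),1.253)"
python3 -m inch '[{"grip":0.6,"dx":-0.8,"dy":0.53,"dz":0,"rx":0,"ry":0,"rz":0},{"grip":0.6,"dx":-0.8,"dy":0.53,"dz":0,"rx":0,"ry":0,"rz":0},{"grip":0.6,"dx":-0.8,"dy":0.53,"dz":0,"rx":0,"ry":0,"rz":0},{"grip":0.6,"dx":-0.8,"dy":0.53,"dz":0,"rx":0,"ry":0,"rz":0},{"grip":0.6,"dx":0,"dy":0,"dz":0,"rx":0,"ry":0,"rz":0}]'
python3 -c "
from cal import *
plan(W((-.318,.533,-.2689),.054,-.073,.1),1.253)"
```

```text
t=15.35 pos [ 0.5354 -0.2624  0.1356] rpy [3.140e+00 2.000e-03 1.255e+00] w=0.0517 F=[-0.2  0.9 -0.4]
 shift units [-3.197  2.138  1.436]
 turn units [0.02 0.02 0.03]
 turn units [ -0.04   0.04 -35.97]
time: 15.98
tool_pos: [0.5602, -0.3557, 0.1308]
ee_rot: [-3.136, -0.001, 1.256]
wrist_force: [0.0, 0.4, -0.3]
width: 0.0566
t=15.97 pos [ 0.5602 -0.3557  0.1308] rpy [-3.136e+00 -1.000e-03  1.256e+00] w=0.0566 F=[ 0.   0.4 -0.3]
 shift units [0.036 0.05  1.231]
 turn units [-0.07 -0.01  0.04]
 turn units [ 1.000e-02 -1.000e-01 -3.596e+01]
```

```bash
python3 -m inch '[{"grip":0.6,"dx":0.03,"dy":0.05,"dz":0.8,"rx":-0.05,"ry":0,"rz":0},{"grip":0.6,"dx":0,"dy":0,"dz":0.8,"rx":0,"ry":0,"rz":0},{"grip":0.6,"dx":0,"dy":0,"dz":0.3,"rx":0,"ry":0,"rz":0},{"grip":0.6,"dx":0,"dy":0,"dz":0,"rx":0,"ry":0,"rz":0}]'
python3 -c "
from cal import *
plan(W((-.318,.533,-.2689),.054,-.073,.038),1.253)
snap('wrist','w5')
p=snap('side'); cv2.imwrite('pics/s5.png',cv2.resize(p['frame'][260:400,270:430,::-1],None,fx=4,fy=4,interpolation=cv2.INTER_CUBIC))"
```

```text
time: 16.48
tool_pos: [0.5607, -0.3522, 0.0801]
ee_rot: [-3.137, -0.003, 1.258]
wrist_force: [0.8, -0.6, -0.6]
width: 0.0564
t=16.48 pos [ 0.5607 -0.3522  0.0801] rpy [-3.137e+00 -3.000e-03  1.258e+00] w=0.0564 F=[ 0.8 -0.6 -0.6]
 shift units [-0.106  0.072  1.684]
 turn units [-0.05 -0.04  0.06]
 turn units [  0.06  -0.08 -35.94]
```

View pics/s5.png

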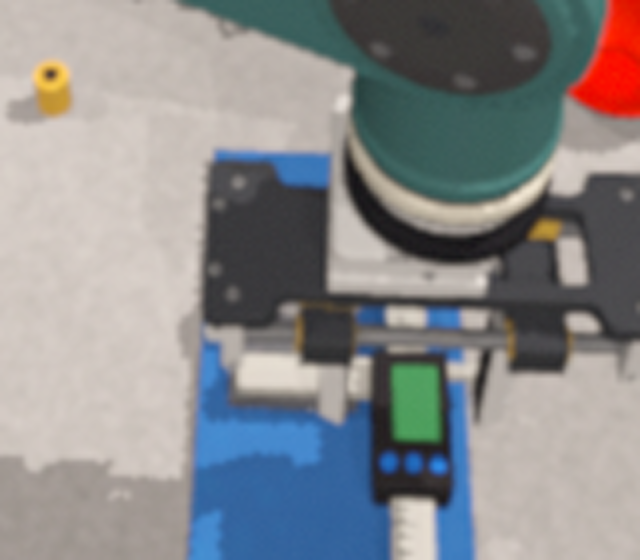

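View pics/w5.png

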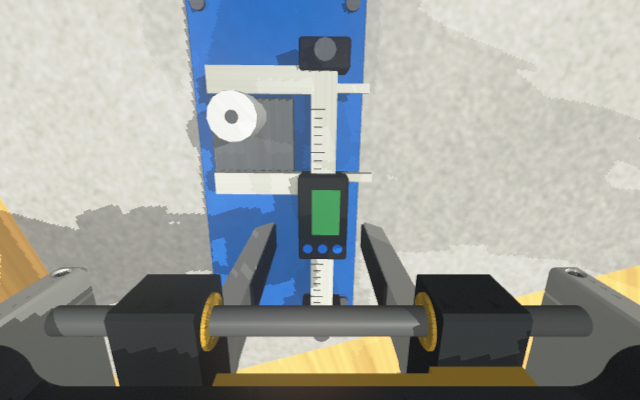

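```bash
python3 -m inch '[{"grip":0.6,"dx":-0.1,"dy":0.05,"dz":0.7,"rx":0,"ry":0,"rz":0},{"grip":0.6,"dx":0,"dy":0,"dz":0.6,"rx":0,"ry":0,"rz":0},{"grip":0.6,"dx":0,"dy":0,"dz":0.3,"rx":0,"ry":0,"rz":0},{"grip":0.6,"dx":0,"dy":0,"dz":0,"rx":0,"ry":0,"rz":0}]'
python3 -c "
from cal import *
plan(W((-.318,.533,-.2689),.054,-.073,.038),1.253)"
```

```text
time: 17.08
tool_pos: [0.562, -0.3559, 0.0393]
ee_rot: [-3.14, -0.002, 1.258]
wrist_force: [0.4, 0.9, 1.1]
width: 0.0565
t=17.07 pos [ 0.562  -0.3559  0.0393] rpy [-3.140e+00 -2.000e-03  1.258e+00] w=0.0565 F=[0.4 0.9 1.1]
 shift units [ 0.025 -0.028  0.053]
 turn units [-0.02 -0.02  0.05]
 turn units [ 4.000e-02 -2.000e-02 -3.595e+01]
```

```bash
python3 -m inch '[{"grip":0.3,"dx":0,"dy":0,"dz":0,"rx":0,"ry":0,"rz":0},{"grip":0.3,"dx":0,"dy":0,"dz":0,"rx":0,"ry":0,"rz":0},{"grip":0.3,"dx":0,"dy":0,"dz":0,"rx":0,"ry":0,"rz":0},{"grip":0.3,"dx":0,"dy":0,"dz":0,"rx":0,"ry":0,"rz":0}]'
python3 -m inch '[{"grip":0.3,"dx":0.3,"dy":0,"dz":0,"rx":0,"ry":0,"rz":0},{"grip":0.3,"dx":0.3,"dy":0,"dz":0,"rx":0,"ry":0,"rz":0}]'
```

```text
time: 17.58
tool_pos: [0.5625, -0.3563, 0.04]
ee_rot: [3.141, -0.002, 1.257]
wrist_force: [0.7, -0.3, -1.8]
width: 0.0357
time: 17.82
tool_pos: [0.5668, -0.3431, 0.0401]
ee_rot: [3.141, 0.001, 1.256]
wrist_force: [0.1, -2.2, -2.0]
width: 0.0355
```

```bash
python3 -m inch '[{"grip":0.3,"dx":0.25,"dy":0,"dz":0,"rx":0,"ry":0,"rz":0},{"grip":0.3,"dx":0.2,"dy":0,"dz":0,"rx":0,"ry":0,"rz":0},{"grip":0.3,"dx":0.15,"dy":0,"dz":0,"rx":0,"ry":0,"rz":0}]'
python3 -c "
from h import *
p=snap('side'); cv2.imwrite('pics/s6.png',cv2.resize(p['frame'][260:400,270:430,::-1],None,fx=4,fy=4,interpolation=cv2.INTER_CUBIC));snap('wrist','w6')"
```

```text
time: 18.2
tool_pos: [0.5719, -0.3276, 0.0401]
ee_rot: [3.141, 0.002, 1.257]
wrist_force: [0.3, -2.6, -1.2]
width: 0.0358
```

View pics/w6.png

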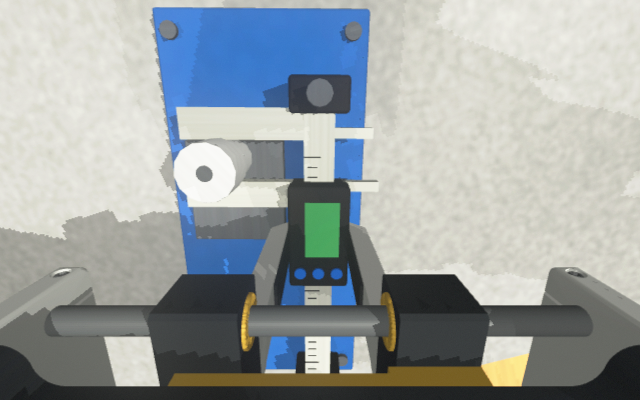

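```bash
python3 -m inch '[{"grip":0.3,"dx":0.12,"dy":0,"dz":0,"rx":0,"ry":0,"rz":0},{"grip":0.3,"dx":0.12,"dy":0,"dz":0,"rx":0,"ry":0,"rz":0}]'; python3 -m inch '[{"grip":0.3,"dx":0.12,"dy":0,"dz":0,"rx":0,"ry":0,"rz":0},{"grip":0.3,"dx":0.12,"dy":0,"dz":0,"rx":0,"ry":0,"rz":0}]'
```

```text
time: 18.55
tool_pos: [0.5726, -0.3258, 0.0401]
ee_rot: [3.14, 0.01, 1.255]
wrist_force: [-2.0, -8.9, -4.3]
width: 0.036
time: 18.8
tool_pos: [0.5726, -0.3257, 0.0401]
ee_rot: [3.139, 0.02, 1.253]
wrist_force: [-1.9, -7.5, -3.4]
width: 0.0357
```

```bash
python3 -m inch '[{"grip":0.3,"dx":0.25,"dy":0,"dz":0,"rx":0,"ry":0,"rz":0},{"grip":0.3,"dx":0.25,"dy":0,"dz":0,"rx":0,"ry":0,"rz":0},{"grip":0.3,"dx":0.25,"dy":0,"dz":0,"rx":0,"ry":0,"rz":0},{"grip":0.3,"dx":0.25,"dy":0,"dz":0,"rx":0,"ry":0,"rz":0}]'; python3 -c "
from h import *
p=snap('side'); cv2.imwrite('pics/s6.png',cv2.resize(p['frame'][260:400,270:430,::-1],None,fx=4,fy=4,interpolation=cv2.INTER_CUBIC));snap('wrist','w7')"
```

```text
time: 19.3
tool_pos: [0.5732, -0.3239, 0.0402]
ee_rot: [3.137, 0.06, 1.245]
wrist_force: [-2.9, -13.1, -2.8]
width: 0.0356
```

View pics/w7.png

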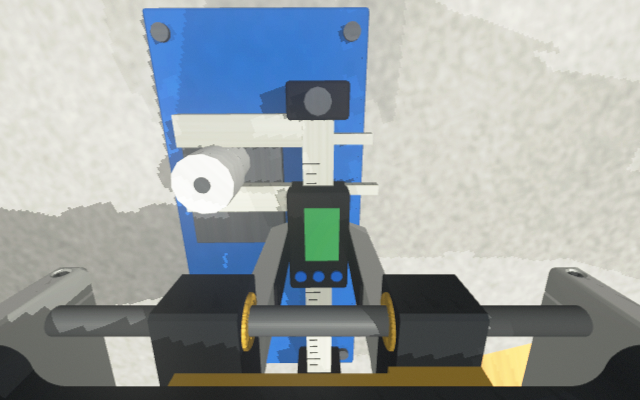

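View pics/s6.png

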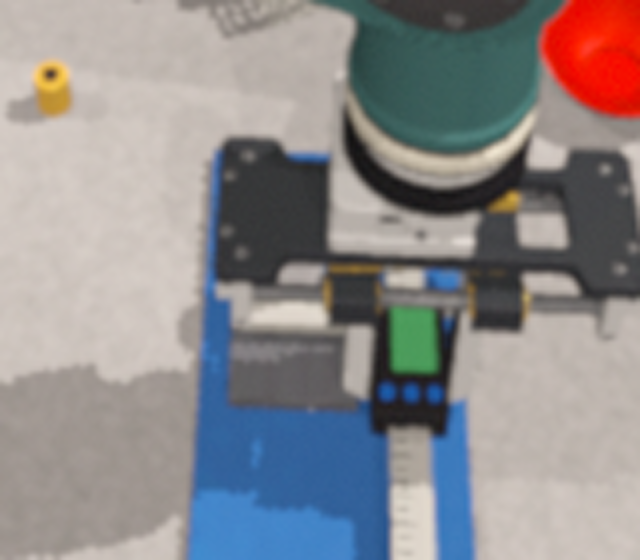

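Stalled against the spindle with about 13 N at the wrist. Release the slider, rise and check.

```bash
python3 -m inch '[{"grip":0.6,"dx":0,"dy":0,"dz":0,"rx":0,"ry":0,"rz":0},{"grip":0.6,"dx":0,"dy":0,"dz":0,"rx":0,"ry":0,"rz":0},{"grip":0.6,"dx":0,"dy":0,"dz":0,"rx":0,"ry":0,"rz":0},{"grip":0.6,"dx":-0.05,"dy":0,"dz":-0.5,"rx":0,"ry":0,"rz":0},{"grip":0.6,"dx":-0.05,"dy":0,"dz":-0.9,"rx":0,"ry":0,"rz":0},{"grip":0.6,"dx":0,"dy":0,"dz":-1,"rx":0,"ry":0,"rz":0},{"grip":0.6,"dx":0,"dy":0,"dz":-1,"rx":0,"ry":0,"rz":0},{"grip":0.6,"dx":0,"dy":0,"dz":0,"rx":0,"ry":0,"rz":0}]'
python3 - <<'E'
from cal import *
g=(-.318,.533,-.2689)
plan(W(g,0,.01,.13),1.253)
p=snap('side'); z=cv2.resize(p['frame'][285:400,310:400,::-1],None,fx=5,fy=5,interpolation=cv2.INTER_CUBIC)
for pts,zz,col in (([(-.025,.022),(.02,.022)],.036,(0,255,0)),([(-.025,-.002),(.02,-.002)],.036,(0,255,0)),([(0,.01),(0,.011)],.07,(0,0,255))):
    q=np.array([(proj(p,W(g,*a,zz))-[310,285]+.5)*5 for a in pts]).round().astype(int); cv2.polylines(z,[q],True,col,1)
cv2.imwrite('pics/s8.png',z);snap('wrist','w8')
E
```

```text
time: 20.4
tool_pos: [0.5755, -0.3186, 0.1325]
ee_rot: [3.133, 0.056, 1.248]
wrist_force: [-0.4, 1.0, 0.2]
width: 0.0566
t=20.40 pos [ 0.5755 -0.3186  0.1325] rpy [3.133 0.056 1.248] w=0.0566 F=[-0.4  1.   0.2]
 shift units [ 1.747 -2.244 -0.015]
 turn units [ 0.09  0.64 -0.06]
 turn units [ 1.01 -0.14 35.93]
```

View pics/w8.png

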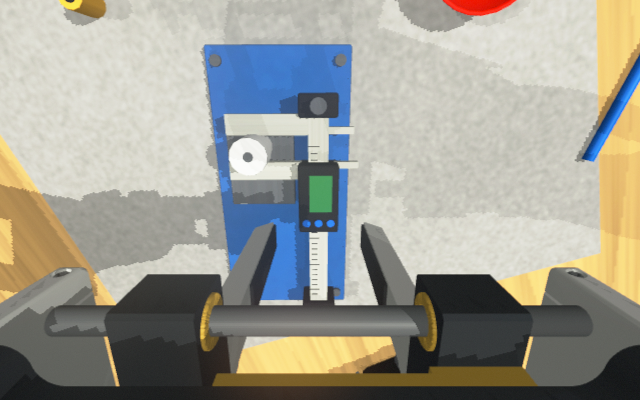

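View pics/s8.png

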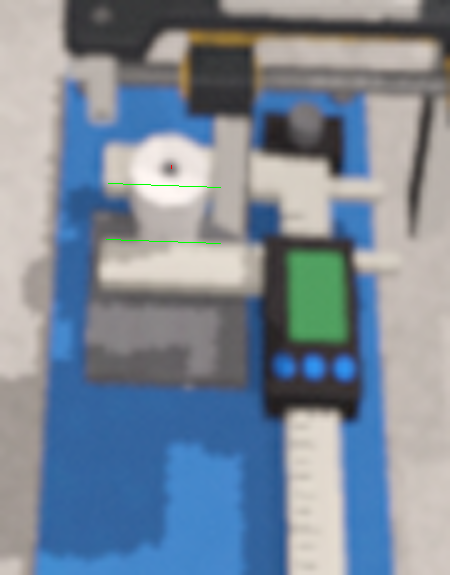

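Jaw edges line up with the 24 mm model lines and the spindle is upright at the modelled spot. Now retrieve the spindle.

```bash
python3 -m inch '[{"grip":0.55,"dx":0,"dy":0,"dz":0,"rx":0.09,"ry":0.64,"rz":0},{"grip":0.55,"dx":0,"dy":0,"dz":0,"rx":0,"ry":0,"rz":0}]'
python3 -c "
from cal import *
plan(W((-.318,.533,-.2689),0,.01,.13),1.253)"

```

```text
time: 20.75
tool_pos: [0.5727, -0.3165, 0.1255]
ee_rot: [-3.13, -0.004, 1.248]
wrist_force: [-0.5, -0.1, 0.2]
width: 0.0515
t=20.75 pos [ 0.5727 -0.3165  0.1255] rpy [-3.13  -0.004  1.248] w=0.0515 F=[-0.5 -0.1  0.2]
 shift units [ 1.702 -2.113 -0.151]
 turn units [-0.13 -0.04 -0.05]
 turn units [-0.07  0.2  35.94]
```

```bash
python3 -m inch '[{"grip":0.55,"dx":0.57,"dy":-0.7,"dz":0,"rx":-0.1,"ry":0,"rz":0},{"grip":0.55,"dx":0.57,"dy":-0.7,"dz":0,"rx":0,"ry":0,"rz":0},{"grip":0.55,"dx":0.57,"dy":-0.7,"dz":0,"rx":0,"ry":0,"rz":0},{"grip":0.55,"dx":0,"dy":0,"dz":0,"rx":0,"ry":0,"rz":0}]'
python3 -c "
from cal import *
plan(W((-.318,.533,-.2689),0,.01,.06),1.253)"

```

```text
time: 21.25
tool_pos: [0.5332, -0.2561, 0.1199]
ee_rot: [-3.13, -0.004, 1.248]
wrist_force: [-0.3, -0.4, -0.3]
width: 0.0514
t=21.25 pos [ 0.5332 -0.2561  0.1199] rpy [-3.13  -0.004  1.248] w=0.0514 F=[-0.3 -0.4 -0.3]
 shift units [-0.096  0.178  2.393]
 turn units [-0.13 -0.04 -0.06]
 turn units [-0.07  0.2  35.94]
```

```bash
python3 -m inch '[{"grip":0.55,"dx":-0.09,"dy":0.15,"dz":0.5,"rx":-0.13,"ry":-0.04,"rz":-0.05},{"grip":0.55,"dx":0,"dy":0,"dz":0.8,"rx":0,"ry":0,"rz":0},{"grip":0.55,"dx":0,"dy":0,"dz":0.3,"rx":0,"ry":0,"rz":0},{"grip":0.55,"dx":0,"dy":0,"dz":0,"rx":0,"ry":0,"rz":0}]'
python3 -c "
from cal import *
plan(W((-.318,.533,-.2689),0,.01,.06),1.253)"

```

```text
time: 21.75
tool_pos: [0.5366, -0.2613, 0.0752]
ee_rot: [-3.141, 0.001, 1.252]
wrist_force: [-0.4, -0.0, 0.2]
width: 0.0522
t=21.75 pos [ 0.5366 -0.2613  0.0752] rpy [-3.141e+00  1.000e-03  1.252e+00] w=0.0522 F=[-0.4 -0.   0.2]
 shift units [ 0.066 -0.039  0.607]
 turn units [-0.01  0.02 -0.01]
 turn units [2.000e-02 1.000e-02 3.599e+01]
```

```bash
python3 -m inch '[{"grip":0.55,"dx":0.06,"dy":-0.04,"dz":0.35,"rx":0,"ry":0,"rz":0},{"grip":0.55,"dx":0,"dy":0,"dz":0.25,"rx":0,"ry":0,"rz":0},{"grip":0.55,"dx":0,"dy":0,"dz":0,"rx":0,"ry":0,"rz":0},{"grip":0,"dx":0,"dy":0,"dz":0,"rx":0,"ry":0,"rz":0},{"grip":0,"dx":0,"dy":0,"dz":0,"rx":0,"ry":0,"rz":0},{"grip":0,"dx":0,"dy":0,"dz":0,"rx":0,"ry":0,"rz":0},{"grip":0,"dx":0,"dy":0,"dz":0,"rx":0,"ry":0,"rz":0}]'
```

```text
time: 22.62
tool_pos: [0.5371, -0.2604, 0.0608]
ee_rot: [3.139, 0.002, 1.252]
wrist_force: [-0.1, -0.1, -0.6]
width: 0.0298
```

```bash
python3 -m inch '[{"grip":0,"dx":0,"dy":0,"dz":-0.4,"rx":0,"ry":0,"rz":0},{"grip":0,"dx":0,"dy":0,"dz":-0.8,"rx":0,"ry":0,"rz":0},{"grip":0,"dx":0,"dy":0,"dz":-1,"rx":0,"ry":0,"rz":0},{"grip":0,"dx":0,"dy":0,"dz":-1,"rx":0,"ry":0,"rz":0},{"grip":0,"dx":0,"dy":0,"dz":-1,"rx":0,"ry":0,"rz":0},{"grip":0,"dx":0,"dy":0,"dz":0,"rx":0,"ry":0,"rz":0}]'
python3 -c "
from cal import *
plan([.6126,-.014,.15],1.253)
snap('top','t9');snap('wrist','w9')"
```

```text
time: 23.38
tool_pos: [0.5368, -0.2599, 0.1711]
ee_rot: [3.139, 0.002, 1.252]
wrist_force: [-0.2, 0.7, 0.1]
width: 0.0293
t=23.38 pos [ 0.5368 -0.2599  0.1711] rpy [3.139e+00 2.000e-03 1.252e+00] w=0.0293 F=[-0.2  0.7  0.1]
 shift units [10.294 -0.206  0.823]
 turn units [ 0.03  0.02 -0.01]
 turn units [ 0.04 -0.05 35.99]
```

View pics/w9.png

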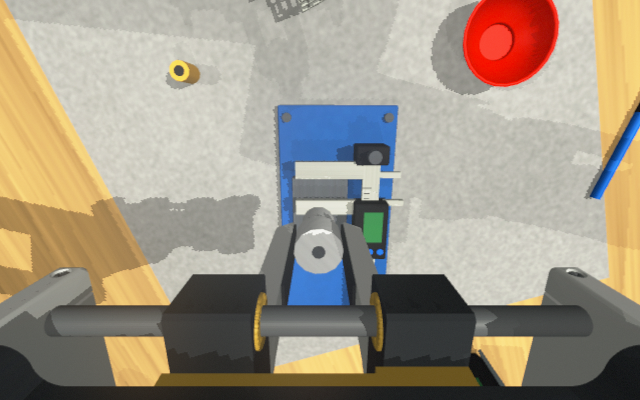

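View pics/t9.png

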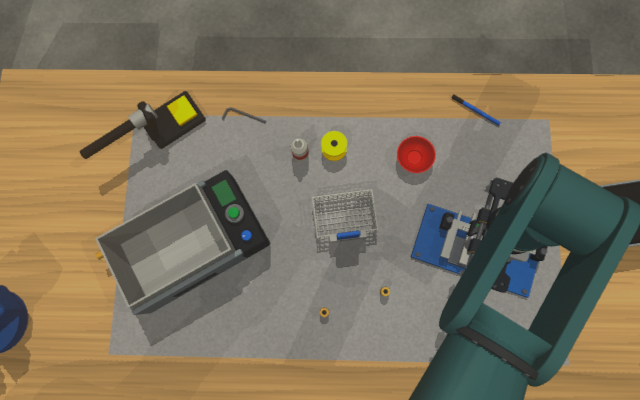

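```bash
python3 -m inch '[{"grip":0,"dx":1,"dy":-0.02,"dz":0,"rx":0,"ry":0,"rz":0},{"grip":0,"dx":1,"dy":-0.02,"dz":0,"rx":0,"ry":0,"rz":0},{"grip":0,"dx":1,"dy":-0.02,"dz":0,"rx":0,"ry":0,"rz":0},{"grip":0,"dx":1,"dy":-0.02,"dz":0,"rx":0,"ry":0,"rz":0},{"grip":0,"dx":1,"dy":-0.02,"dz":0,"rx":0,"ry":0,"rz":0},{"grip":0,"dx":1,"dy":-0.02,"dz":0,"rx":0,"ry":0,"rz":0},{"grip":0,"dx":1,"dy":-0.02,"dz":0,"rx":0,"ry":0,"rz":0},{"grip":0,"dx":1,"dy":-0.02,"dz":0,"rx":0,"ry":0,"rz":0},{"grip":0,"dx":1,"dy":-0.02,"dz":0,"rx":0,"ry":0,"rz":0},{"grip":0,"dx":1,"dy":-0.02,"dz":0,"rx":0,"ry":0,"rz":0},{"grip":0,"dx":0,"dy":0,"dz":0,"rx":0,"ry":0,"rz":0}]'
python3 -c "
from cal import *
plan([.6126,-.014,.1],1.253)"
```

```text
time: 24.85
tool_pos: [0.6007, -0.0104, 0.1438]
ee_rot: [-3.099, 0.002, 1.25]
wrist_force: [-0.3, -0.3, -0.8]
width: 0.0296
t=24.85 pos [ 0.6007 -0.0104  0.1438] rpy [-3.099e+00  2.000e-03  1.250e+00] w=0.0296 F=[-0.3 -0.3 -0.8]
 shift units [0.016 0.573 1.731]
 turn units [-0.49  0.02 -0.03]
 turn units [ 0.04  0.76 35.96]
```

```bash
python3 -m inch '[{"grip":0,"dx":0,"dy":0.4,"dz":0,"rx":-0.49,"ry":0,"rz":0},{"grip":0,"dx":0,"dy":0,"dz":0,"rx":0,"ry":0,"rz":0}]'
python3 -c "
from cal import *
plan([.6126,-.014,.1],1.253)
p=snap('side'); cv2.imwrite('pics/s10.png',cv2.resize(p['frame'][150:300,240:420,::-1],None,fx=4,fy=4,interpolation=cv2.INTER_CUBIC))"
```

```text
time: 25.1
tool_pos: [0.6085, -0.0148, 0.1405]
ee_rot: [-3.138, 0.005, 1.25]
wrist_force: [-0.4, 0.1, -1.2]
width: 0.0298
t=25.10 pos [ 0.6085 -0.0148  0.1405] rpy [-3.138  0.005  1.25 ] w=0.0298 F=[-0.4  0.1 -1.2]
 shift units [0.091 0.15  1.618]
 turn units [-0.05  0.06 -0.04]
 turn units [ 0.09  0.07 35.96]
```

View pics/s10.png

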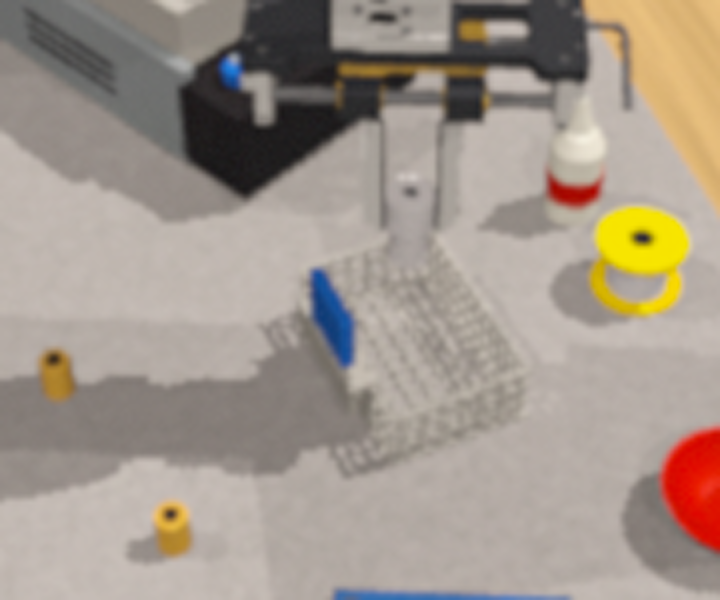

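```bash
python3 -m inch '[{"grip":0,"dx":0.08,"dy":0.1,"dz":0.7,"rx":-0.05,"ry":0.05,"rz":0},{"grip":0,"dx":0,"dy":0,"dz":0.8,"rx":0,"ry":0,"rz":0},{"grip":0,"dx":0,"dy":0,"dz":0.7,"rx":0,"ry":0,"rz":0},{"grip":0,"dx":0,"dy":0,"dz":0.3,"rx":0,"ry":0,"rz":0},{"grip":0,"dx":0,"dy":0,"dz":0,"rx":0,"ry":0,"rz":0}]'
python3 -c "
from cal import *
plan([.6126,-.014,.047],1.253)"
```

```text
time: 25.78
tool_pos: [0.6096, -0.0156, 0.0714]
ee_rot: [-3.136, 0.001, 1.247]
wrist_force: [-0.3, -0.6, -0.6]
width: 0.0297
t=25.77 pos [ 0.6096 -0.0156  0.0714] rpy [-3.136e+00  1.000e-03  1.247e+00] w=0.0297 F=[-0.3 -0.6 -0.6]
 shift units [0.099 0.1   0.976]
 turn units [-0.06  0.02 -0.07]
 turn units [2.000e-02 9.000e-02 3.593e+01]
```

```bash
python3 -m inch '[{"grip":0,"dx":0.05,"dy":0.05,"dz":0.5,"rx":-0.05,"ry":0,"rz":0},{"grip":0,"dx":0,"dy":0,"dz":0.4,"rx":0,"ry":0,"rz":0},{"grip":0,"dx":0,"dy":0,"dz":0.1,"rx":0,"ry":0,"rz":0},{"grip":0,"dx":0,"dy":0,"dz":0.1,"rx":0,"ry":0,"rz":0}]'
```

```text
time: 26.28
tool_pos: [0.6124, -0.0148, 0.0437]
ee_rot: [3.139, 0.001, 1.247]
wrist_force: [-0.1, 0.9, 14.8]
width: 0.0299
```

```bash
python3 -m inch '[{"grip":0,"dx":0,"dy":0,"dz":-0.05,"rx":0,"ry":0,"rz":0},{"grip":0.4,"dx":0,"dy":0,"dz":0,"rx":0,"ry":0,"rz":0},{"grip":0.42,"dx":0,"dy":0,"dz":0,"rx":0,"ry":0,"rz":0},{"grip":0.42,"dx":0,"dy":0,"dz":0,"rx":0,"ry":0,"rz":0},{"grip":0.42,"dx":0,"dy":0,"dz":-0.4,"rx":0,"ry":0,"rz":0},{"grip":0.42,"dx":0,"dy":0,"dz":-0.8,"rx":0,"ry":0,"rz":0},{"grip":0.42,"dx":0,"dy":0,"dz":-1,"rx":0,"ry":0,"rz":0},{"grip":0.42,"dx":0,"dy":0,"dz":-1,"rx":0,"ry":0,"rz":0},{"grip":0.42,"dx":0,"dy":0,"dz":-0.5,"rx":0,"ry":0,"rz":0},{"grip":0.42,"dx":0,"dy":0,"dz":0,"rx":0,"ry":0,"rz":0}]'
python3 - <<'E'
from cal import *
p=snap('side'); cv2.imwrite('pics/s11.png',cv2.resize(p['frame'][150:300,240:420,::-1],None,fx=4,fy=4,interpolation=cv2.INTER_CUBIC))
t=snap('top'); cv2.imwrite('pics/t11.png',cv2.resize(t['frame'][180:330,280:440,::-1],None,fx=4,fy=4,interpolation=cv2.INTER_CUBIC))
E
```

```text
time: 27.52
tool_pos: [0.6133, -0.0148, 0.1448]
ee_rot: [3.134, -0.0, 1.247]
wrist_force: [0.4, -0.3, 0.3]
width: 0.0396
```

View pics/s11.png

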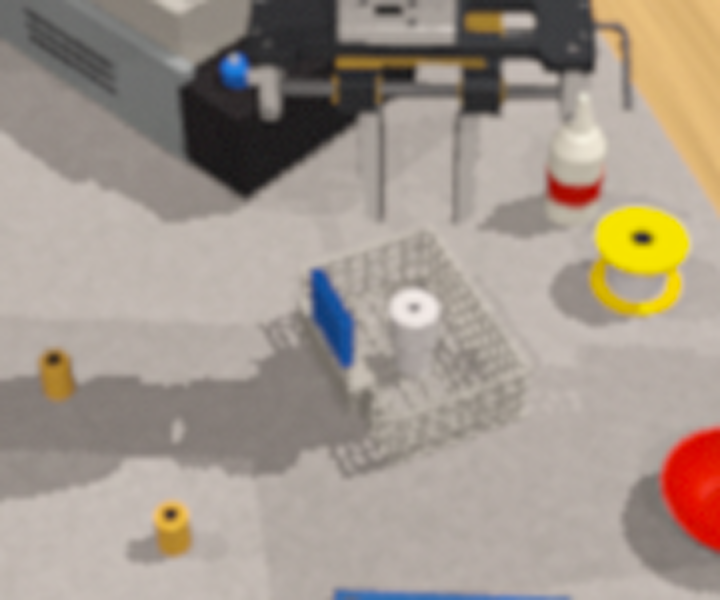

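View pics/t11.png

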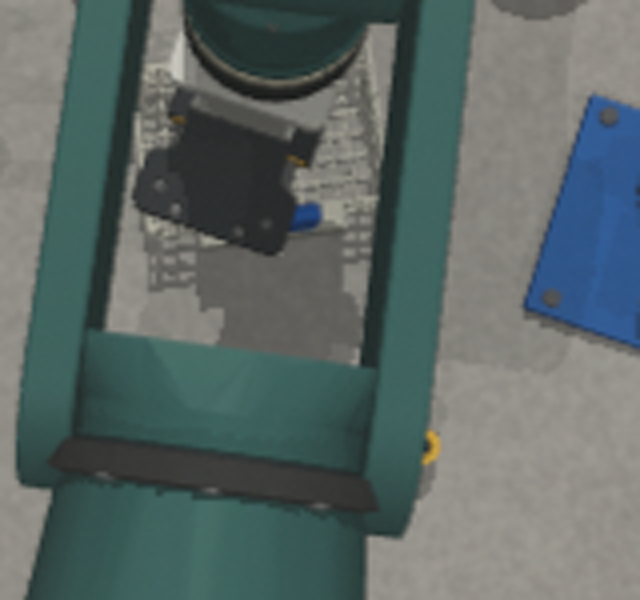

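```bash
python3 - <<'E'
from cal import *
p=snap('top');s=snap('side')
print('sp1',at_z(p,(324,312.5),.028)); 
f=lambda x,y:(240+(x+.5)/4-.5,150+(y+.5)/4-.5)
print('side sp1 top',at_z(s,f(54,358),.028),'sp2',at_z(s,f(171,514),.028),'spindle',at_z(s,f(414,307),.053))
plan([.4441,-.1043,.1],1.253)
E
```

```text
sp1 [0.39572386 0.02681682 0.028     ]
side sp1 top [0.39538726 0.02877762 0.028     ] sp2 [ 0.44223142 -0.10429319  0.028     ] spindle [ 0.61126621 -0.01392014  0.053     ]
t=27.73 pos [ 0.612  -0.0146  0.1419] rpy [3.139e+00 1.000e-03 1.247e+00] w=0.0393 F=[-0.5 -0.  -0.7]
 shift units [-5.536 -5.229  1.666]
 turn units [ 0.03  0.01 -0.07]
 turn units [ 1.000e-02 -5.000e-02  3.593e+01]
```

```bash
python3 -m inch '[{"grip":0.45,"dx":-0.92,"dy":-0.87,"dz":-0.1,"rx":0,"ry":0,"rz":0},{"grip":0.45,"dx":-0.92,"dy":-0.87,"dz":-0.1,"rx":0,"ry":0,"rz":0},{"grip":0.45,"dx":-0.92,"dy":-0.87,"dz":0,"rx":0,"ry":0,"rz":0},{"grip":0.45,"dx":-0.92,"dy":-0.87,"dz":0,"rx":0,"ry":0,"rz":0},{"grip":0.45,"dx":-0.92,"dy":-0.87,"dz":0.2,"rx":0,"ry":0,"rz":0},{"grip":0.45,"dx":-0.92,"dy":-0.87,"dz":0.4,"rx":0,"ry":0,"rz":0},{"grip":0.45,"dx":0,"dy":0,"dz":0.5,"rx":0,"ry":0,"rz":0},{"grip":0.45,"dx":0,"dy":0,"dz":0,"rx":0,"ry":0,"rz":0}]'
python3 -c "
from cal import *
plan([.4438,-.1043,.018],1.253)"
```

```text
time: 28.72
tool_pos: [0.4353, -0.1047, 0.1094]
ee_rot: [-3.129, 0.002, 1.248]
wrist_force: [-0.3, 0.1, 0.1]
width: 0.042
t=28.73 pos [ 0.4353 -0.1047  0.1094] rpy [-3.129e+00  2.000e-03  1.248e+00] w=0.0420 F=[-0.3  0.1  0.1]
 shift units [0.13  0.364 3.651]
 turn units [-0.15  0.02 -0.06]
 turn units [3.000e-02 2.400e-01 3.594e+01]
```

```bash
python3 -m inch '[{"grip":0.45,"dx":0.13,"dy":0.3,"dz":0.5,"rx":-0.14,"ry":0,"rz":-0.05},{"grip":0.45,"dx":0,"dy":0,"dz":0.8,"rx":0,"ry":0,"rz":0},{"grip":0.45,"dx":0,"dy":0,"dz":0.6,"rx":0,"ry":0,"rz":0},{"grip":0.45,"dx":0,"dy":0,"dz":0,"rx":0,"ry":0,"rz":0}]'
python3 -c "
from cal import *
plan([.4438,-.1043,.018],1.253)
p=snap('wrist','w12');print(at_z(p,[d['pixel'] for d in spotter.place_of(p,'spacer1_mid')][0],.014) if spotter.place_of(p,'spacer1_mid') else 0)"
```

```text
time: 29.22
tool_pos: [0.4472, -0.1024, 0.0604]
ee_rot: [3.141, 0.0, 1.255]
wrist_force: [0.3, 0.7, 0.5]
width: 0.0428
t=29.23 pos [ 0.4472 -0.1024  0.0604] rpy [3.141 0.    1.255] w=0.0428 F=[0.3 0.7 0.5]
 shift units [-0.112 -0.106  1.697]
 turn units [0.01 0.   0.03]
 turn units [-1.000e-02  1.000e-02 -3.597e+01]
0
```

View pics/w12.png

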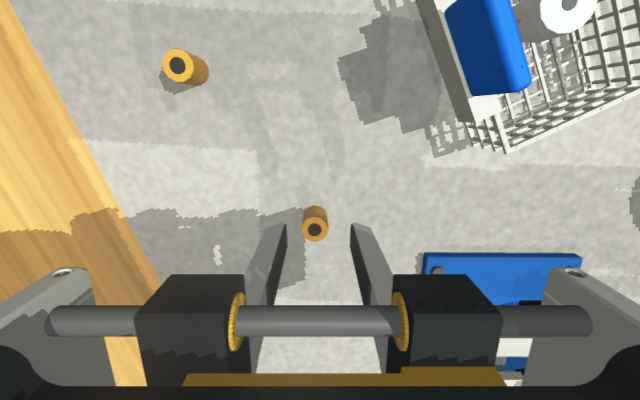

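```bash
python3 -c "
from cal import *
p=snap('wrist');print(at_z(p,(315,229),.028),at_z(p,(177,65),.028))"
python3 -m inch '[{"grip":0.45,"dx":-0.1,"dy":-0.1,"dz":0.7,"rx":0,"ry":0,"rz":0},{"grip":0.45,"dx":0,"dy":0,"dz":0.6,"rx":0,"ry":0,"rz":0},{"grip":0.45,"dx":0,"dy":0,"dz":0.2,"rx":0,"ry":0,"rz":0},{"grip":0.45,"dx":0,"dy":0,"dz":0,"rx":0,"ry":0,"rz":0}]'
python3 -c "
from cal import *
plan([.4438,-.1043,.018],1.253)"
```

```text
[ 0.44493111 -0.10670132  0.028     ] [0.39727259 0.02624997 0.028     ]
time: 29.88
tool_pos: [0.448, -0.1057, 0.0268]
ee_rot: [3.13, 0.001, 1.255]
wrist_force: [0.8, 0.2, 0.4]
width: 0.0424
t=29.88 pos [ 0.448  -0.1057  0.0268] rpy [3.130e+00 1.000e-03 1.255e+00] w=0.0424 F=[0.8 0.2 0.4]
 shift units [ 0.001 -0.179  0.349]
 turn units [0.13 0.01 0.02]
 turn units [-1.000e-02  2.000e-01 -3.598e+01]
```

```bash
python3 -m inch '[{"grip":0.45,"dx":0,"dy":-0.14,"dz":0.3,"rx":0.13,"ry":0,"rz":0},{"grip":0.45,"dx":0,"dy":0,"dz":0,"rx":0,"ry":0,"rz":0},{"grip":0,"dx":0,"dy":0,"dz":0,"rx":0,"ry":0,"rz":0},{"grip":0,"dx":0,"dy":0,"dz":0,"rx":0,"ry":0,"rz":0},{"grip":0,"dx":0,"dy":0,"dz":0,"rx":0,"ry":0,"rz":0},{"grip":0,"dx":0,"dy":0,"dz":0,"rx":0,"ry":0,"rz":0},{"grip":0,"dx":0,"dy":0,"dz":-0.3,"rx":0,"ry":0,"rz":0},{"grip":0,"dx":0,"dy":0,"dz":-0.8,"rx":0,"ry":0,"rz":0},{"grip":0,"dx":0,"dy":0,"dz":-1,"rx":0,"ry":0,"rz":0},{"grip":0,"dx":0,"dy":0,"dz":-1,"rx":0,"ry":0,"rz":0},{"grip":0,"dx":0,"dy":0,"dz":-1,"rx":0,"ry":0,"rz":0},{"grip":0,"dx":0,"dy":0,"dz":0,"rx":0,"ry":0,"rz":0}]'
python3 -c "
from cal import *
b=(.14,.6126,-.014)
print(W(b,0,-.042,0)); plan(W(b,0,-.042,.13),1.253)
p=snap('wrist','w13')"
```

```text
time: 31.38
tool_pos: [0.4455, -0.1048, 0.1278]
ee_rot: [3.138, 0.001, 1.255]
wrist_force: [0.8, -0.4, -0.5]
width: 0.019
[np.float64(0.618460810815058), np.float64(-0.05558907184093076), 0]
t=31.38 pos [ 0.4455 -0.1048  0.1278] rpy [3.138e+00 1.000e-03 1.255e+00] w=0.0190 F=[ 0.8 -0.4 -0.5]
 shift units [ 4.019  5.963 -0.074]
 turn units [0.04 0.01 0.02]
 turn units [-1.000e-02  6.000e-02 -3.598e+01]
```

View pics/w13.png

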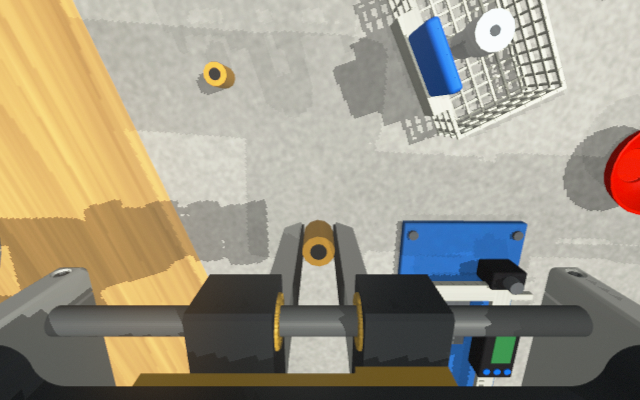

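```bash
python3 -m inch '[{"grip":0,"dx":0.65,"dy":0.97,"dz":-0.15,"rx":0,"ry":0,"rz":0},{"grip":0,"dx":0.65,"dy":0.97,"dz":-0.15,"rx":0,"ry":0,"rz":0},{"grip":0,"dx":0.65,"dy":0.97,"dz":-0.15,"rx":0,"ry":0,"rz":0},{"grip":0,"dx":0.65,"dy":0.97,"dz":-0.15,"rx":0,"ry":0,"rz":0},{"grip":0,"dx":0.65,"dy":0.97,"dz":-0.1,"rx":0,"ry":0,"rz":0},{"grip":0,"dx":0.65,"dy":0.97,"dz":-0.1,"rx":0,"ry":0,"rz":0},{"grip":0,"dx":0,"dy":0,"dz":0,"rx":0,"ry":0,"rz":0},{"grip":0,"dx":0,"dy":0,"dz":0,"rx":0,"ry":0,"rz":0}]'
python3 -c "
from cal import *
plan(W((.14,.6126,-.014),0,-.042,.1),1.253)"
```

```text
time: 32.42
tool_pos: [0.6104, -0.0545, 0.1304]
ee_rot: [-3.117, 0.004, 1.254]
wrist_force: [-0.2, 0.1, -0.7]
width: 0.0192
t=32.42 pos [ 0.6104 -0.0545  0.1304] rpy [-3.117  0.004  1.254] w=0.0192 F=[-0.2  0.1 -0.7]
 shift units [0.066 0.349 1.21 ]
 turn units [-0.28  0.05  0.01]
 turn units [ -0.07  -0.43 -35.99]
```

```bash
python3 -m inch '[{"grip":0,"dx":0.05,"dy":0.25,"dz":0.3,"rx":-0.28,"ry":0.05,"rz":0},{"grip":0,"dx":0,"dy":0,"dz":0.7,"rx":0,"ry":0,"rz":0},{"grip":0,"dx":0,"dy":0,"dz":0.7,"rx":0,"ry":0,"rz":0},{"grip":0,"dx":0,"dy":0,"dz":0,"rx":0,"ry":0,"rz":0}]'
python3 -c "
from cal import *
plan(W((.14,.6126,-.014),0,-.042,.025),1.253)"
```

```text
time: 32.92
tool_pos: [0.6122, -0.0561, 0.0832]
ee_rot: [-3.136, 0.001, 1.252]
wrist_force: [-0.2, 0.3, -0.3]
width: 0.019
t=32.92 pos [ 0.6122 -0.0561  0.0832] rpy [-3.136e+00  1.000e-03  1.252e+00] w=0.0190 F=[-0.2  0.3 -0.3]
 shift units [0.1   0.243 2.327]
 turn units [-0.06  0.01 -0.01]
 turn units [2.000e-02 9.000e-02 3.599e+01]
```

```bash
python3 -m inch '[{"grip":0,"dx":0.1,"dy":0.25,"dz":0.2,"rx":-0.05,"ry":0,"rz":0},{"grip":0,"dx":0,"dy":0,"dz":0.7,"rx":0,"ry":0,"rz":0},{"grip":0,"dx":0,"dy":0,"dz":0.6,"rx":0,"ry":0,"rz":0},{"grip":0,"dx":0,"dy":0,"dz":0,"rx":0,"ry":0,"rz":0}]'
python3 -c "
from cal import *
plan(W((.14,.6126,-.014),0,-.042,.025),1.253)"
```

```text
time: 33.42
tool_pos: [0.6195, -0.0558, 0.0431]
ee_rot: [-3.141, 0.001, 1.252]
wrist_force: [0.2, 1.0, 0.6]
width: 0.0194
t=33.42 pos [ 0.6195 -0.0558  0.0431] rpy [-3.141e+00  1.000e-03  1.252e+00] w=0.0194 F=[0.2 1.  0.6]
 shift units [-0.006 -0.041  0.724]
 turn units [-0.01  0.01 -0.01]
 turn units [2.000e-02 1.000e-02 3.599e+01]
```

Down to the floor and release with a small opening.

```bash
python3 -m inch '[{"grip":0,"dx":0,"dy":0,"dz":0.5,"rx":0,"ry":0,"rz":0},{"grip":0,"dx":0,"dy":0,"dz":0.25,"rx":0,"ry":0,"rz":0},{"grip":0,"dx":0,"dy":0,"dz":0.05,"rx":0,"ry":0,"rz":0},{"grip":0.3,"dx":0,"dy":0,"dz":0,"rx":0,"ry":0,"rz":0},{"grip":0.32,"dx":0,"dy":0,"dz":0,"rx":0,"ry":0,"rz":0},{"grip":0.32,"dx":0,"dy":0,"dz":0,"rx":0,"ry":0,"rz":0},{"grip":0.32,"dx":0,"dy":0,"dz":-0.4,"rx":0,"ry":0,"rz":0},{"grip":0.32,"dx":0,"dy":0,"dz":-0.8,"rx":0,"ry":0,"rz":0},{"grip":0.32,"dx":0,"dy":0,"dz":-1,"rx":0,"ry":0,"rz":0},{"grip":0.32,"dx":0,"dy":0,"dz":-1,"rx":0,"ry":0,"rz":0},{"grip":0.32,"dx":0,"dy":0,"dz":-1,"rx":0,"ry":0,"rz":0},{"grip":0.32,"dx":0,"dy":0,"dz":0,"rx":0,"ry":0,"rz":0}]'
python3 - <<'E'
from cal import *
p=snap('side'); cv2.imwrite('pics/s14.png',cv2.resize(p['frame'][150:300,240:420,::-1],None,fx=4,fy=4,interpolation=cv2.INTER_CUBIC))
plan([.396,.0275,.12],1.253)
E
```

```text
time: 34.92
tool_pos: [0.6212, -0.0559, 0.1357]
ee_rot: [3.135, 0.0, 1.252]
wrist_force: [-0.1, 0.5, -0.1]
width: 0.0302
t=34.98 pos [ 0.6203 -0.0558  0.1338] rpy [3.138 0.    1.252] w=0.0303 F=[-0.9  0.3 -0.3]
 shift units [ 0.351 -9.566  0.52 ]
 turn units [ 0.04  0.01 -0.01]
 turn units [ 1.000e-02 -6.000e-02  3.599e+01]
```

View pics/s14.png

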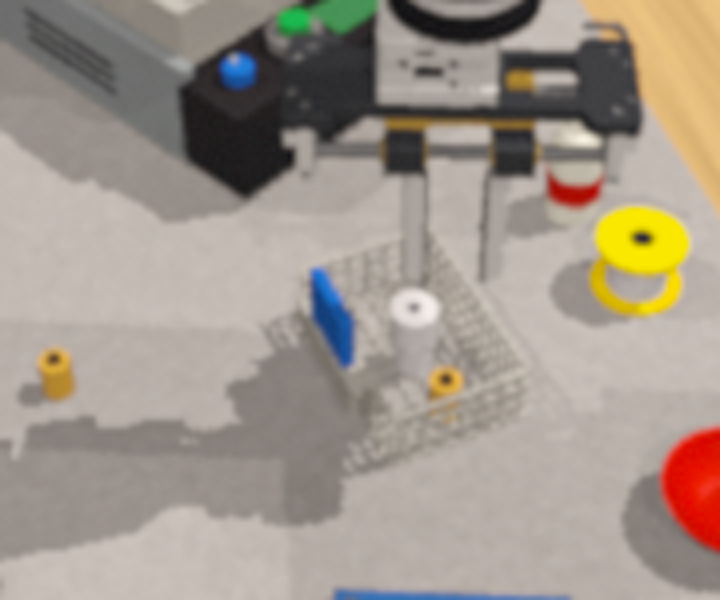

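```bash
python3 -m inch '[{"grip":0.45,"dx":0.03,"dy":-0.96,"dz":-0.2,"rx":0,"ry":0,"rz":0},{"grip":0.45,"dx":0.03,"dy":-0.96,"dz":-0.2,"rx":0,"ry":0,"rz":0},{"grip":0.45,"dx":0.03,"dy":-0.96,"dz":-0.2,"rx":0,"ry":0,"rz":0},{"grip":0.45,"dx":0.03,"dy":-0.96,"dz":-0.1,"rx":0,"ry":0,"rz":0},{"grip":0.45,"dx":0.03,"dy":-0.96,"dz":-0.1,"rx":0,"ry":0,"rz":0},{"grip":0.45,"dx":0.03,"dy":-0.96,"dz":0,"rx":0,"ry":0,"rz":0},{"grip":0.45,"dx":0.03,"dy":-0.96,"dz":0,"rx":0,"ry":0,"rz":0},{"grip":0.45,"dx":0.03,"dy":-0.96,"dz":0.1,"rx":0,"ry":0,"rz":0},{"grip":0.45,"dx":0.03,"dy":-0.96,"dz":0.2,"rx":0,"ry":0,"rz":0},{"grip":0.45,"dx":0.03,"dy":-0.6,"dz":0.5,"rx":0,"ry":0,"rz":0},{"grip":0.45,"dx":0,"dy":0,"dz":0,"rx":0,"ry":0,"rz":0},{"grip":0.45,"dx":0,"dy":0,"dz":0,"rx":0,"ry":0,"rz":0}]'
python3 -c "
from cal import *
plan([.396,.0272,.07],1.253)"
```

```text
time: 36.48
tool_pos: [0.3866, 0.0271, 0.1172]
ee_rot: [-3.115, 0.006, 1.252]
wrist_force: [-0.1, -0.5, 0.5]
width: 0.0423
t=36.48 pos [0.3866 0.0271 0.1172] rpy [-3.115  0.006  1.252] w=0.0423 F=[-0.1 -0.5  0.5]
 shift units [0.134 0.403 1.878]
 turn units [-0.3   0.07 -0.02]
 turn units [ 0.11  0.47 35.98]
```

```bash
python3 -m inch '[{"grip":0.45,"dx":0.12,"dy":0.3,"dz":0.3,"rx":-0.3,"ry":0.07,"rz":0},{"grip":0.45,"dx":0,"dy":0,"dz":0.8,"rx":0,"ry":0,"rz":0},{"grip":0.45,"dx":0,"dy":0,"dz":0.7,"rx":0,"ry":0,"rz":0},{"grip":0.45,"dx":0,"dy":0,"dz":0,"rx":0,"ry":0,"rz":0}]'
python3 -c "
from cal import *
p=snap('wrist','w15')
plan([.396,.0272,.018],1.253)"
```

```text
time: 36.98
tool_pos: [0.3983, 0.0264, 0.0721]
ee_rot: [3.138, -0.0, 1.25]
wrist_force: [0.3, 0.4, -0.1]
width: 0.0419
t=37.02 pos [0.399  0.0263 0.073 ] rpy [ 3.136e+00 -1.000e-03  1.250e+00] w=0.0424 F=[-0.   0.3  0.3]
 shift units [-0.007 -0.137  2.201]
 turn units [ 0.06 -0.01 -0.04]
 turn units [-1.000e-02 -1.000e-01  3.596e+01]
```

View pics/w15.png

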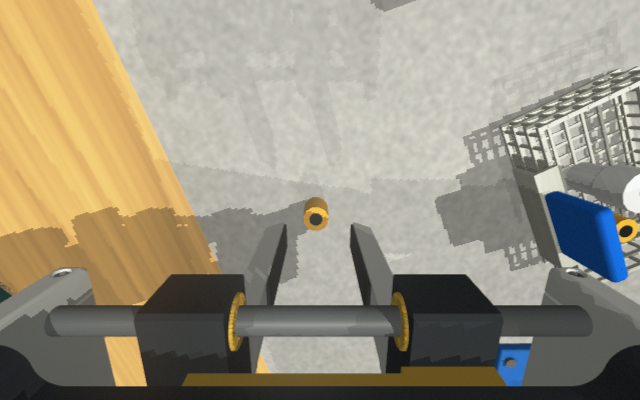

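```bash
python3 -c "
from cal import *
p=snap('wrist');print(at_z(p,(316,219),.028))"
python3 -m inch '[{"grip":0.45,"dx":0,"dy":-0.1,"dz":0.7,"rx":0.05,"ry":0,"rz":0},{"grip":0.45,"dx":0,"dy":0,"dz":0.6,"rx":0,"ry":0,"rz":0},{"grip":0.45,"dx":0,"dy":0,"dz":0.4,"rx":0,"ry":0,"rz":0},{"grip":0.45,"dx":0,"dy":0,"dz":0,"rx":0,"ry":0,"rz":0}]'
python3 -c "
from cal import *
plan([.396,.0272,.018],1.253)"
```

```text
[0.39778616 0.02585333 0.028     ]
time: 37.58
tool_pos: [0.3979, 0.0271, 0.0292]
ee_rot: [3.138, -0.002, 1.25]
wrist_force: [0.3, -0.3, 0.4]
width: 0.0422
t=37.58 pos [0.3979 0.0271 0.0292] rpy [ 3.138e+00 -2.000e-03  1.250e+00] w=0.0422 F=[ 0.3 -0.3  0.4]
 shift units [-0.02  -0.076  0.449]
 turn units [ 0.04 -0.02 -0.04]
 turn units [-3.000e-02 -6.000e-02  3.596e+01]
```

```bash
python3 -m inch '[{"grip":0.45,"dx":0,"dy":0,"dz":0.4,"rx":0,"ry":0,"rz":0},{"grip":0.45,"dx":0,"dy":0,"dz":0,"rx":0,"ry":0,"rz":0},{"grip":0,"dx":0,"dy":0,"dz":0,"rx":0,"ry":0,"rz":0},{"grip":0,"dx":0,"dy":0,"dz":0,"rx":0,"ry":0,"rz":0},{"grip":0,"dx":0,"dy":0,"dz":0,"rx":0,"ry":0,"rz":0},{"grip":0,"dx":0,"dy":0,"dz":0,"rx":0,"ry":0,"rz":0},{"grip":0,"dx":0,"dy":0,"dz":-0.3,"rx":0,"ry":0,"rz":0},{"grip":0,"dx":0,"dy":0,"dz":-0.8,"rx":0,"ry":0,"rz":0},{"grip":0,"dx":0,"dy":0,"dz":-1,"rx":0,"ry":0,"rz":0},{"grip":0,"dx":0,"dy":0,"dz":-1,"rx":0,"ry":0,"rz":0},{"grip":0,"dx":0,"dy":0,"dz":-1,"rx":0,"ry":0,"rz":0},{"grip":0,"dx":0,"dy":0,"dz":-0.6,"rx":0,"ry":0,"rz":0}]'
python3 -c "
from cal import *
b=(.14,.6126,-.014)
print(W(b,0,.042,0)); plan(W(b,0,.042,.14),1.253)
p=snap('wrist','w16')"
```

```text
time: 39.08
tool_pos: [0.3974, 0.0271, 0.1418]
ee_rot: [3.137, -0.002, 1.25]
wrist_force: [-0.8, 0.4, -0.4]
width: 0.0195
[np.float64(0.6067391891849421), np.float64(0.027589071840930762), 0]
t=39.08 pos [0.3974 0.0271 0.1418] rpy [ 3.137e+00 -2.000e-03  1.250e+00] w=0.0195 F=[-0.8  0.4 -0.4]
 shift units [2.66  7.94  0.115]
 turn units [ 0.05 -0.02 -0.03]
 turn units [-3.000e-02 -9.000e-02  3.597e+01]
```

View pics/w16.png

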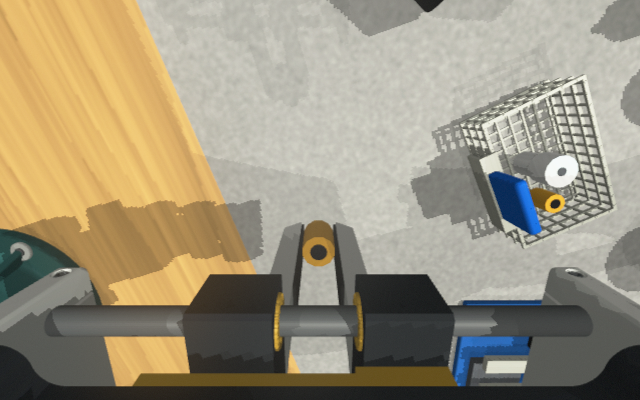

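```bash
python3 -m inch '[{"grip":0,"dx":0.33,"dy":0.98,"dz":-0.15,"rx":0,"ry":0,"rz":0},{"grip":0,"dx":0.33,"dy":0.98,"dz":-0.15,"rx":0,"ry":0,"rz":0},{"grip":0,"dx":0.33,"dy":0.98,"dz":-0.15,"rx":0,"ry":0,"rz":0},{"grip":0,"dx":0.33,"dy":0.98,"dz":-0.15,"rx":0,"ry":0,"rz":0},{"grip":0,"dx":0.33,"dy":0.98,"dz":-0.15,"rx":0,"ry":0,"rz":0},{"grip":0,"dx":0.33,"dy":0.98,"dz":-0.1,"rx":0,"ry":0,"rz":0},{"grip":0,"dx":0.33,"dy":0.98,"dz":-0.1,"rx":0,"ry":0,"rz":0},{"grip":0,"dx":0.33,"dy":0.98,"dz":-0.1,"rx":0,"ry":0,"rz":0},{"grip":0,"dx":0,"dy":0,"dz":0,"rx":0,"ry":0,"rz":0},{"grip":0,"dx":0,"dy":0,"dz":0,"rx":0,"ry":0,"rz":0}]'
python3 -c "
from cal import *
plan(W((.14,.6126,-.014),0,.042,.1),1.253)"
```

```text
time: 40.38
tool_pos: [0.6074, 0.028, 0.1638]
ee_rot: [-3.137, 0.001, 1.25]
wrist_force: [-0.1, -0.6, -0.0]
width: 0.0193
t=40.38 pos [0.6074 0.028  0.1638] rpy [-3.137e+00  1.000e-03  1.250e+00] w=0.0193 F=[-0.1 -0.6 -0. ]
 shift units [-0.022 -0.007  2.553]
 turn units [-0.06  0.01 -0.03]
 turn units [2.000e-02 9.000e-02 3.596e+01]
```

```bash
python3 -m inch '[{"grip":0,"dx":0,"dy":0,"dz":0.6,"rx":-0.05,"ry":0,"rz":0},{"grip":0,"dx":0,"dy":0,"dz":0.9,"rx":0,"ry":0,"rz":0},{"grip":0,"dx":0,"dy":0,"dz":0.9,"rx":0,"ry":0,"rz":0},{"grip":0,"dx":0,"dy":0,"dz":0.9,"rx":0,"ry":0,"rz":0},{"grip":0,"dx":0,"dy":0,"dz":0.4,"rx":0,"ry":0,"rz":0},{"grip":0,"dx":0,"dy":0,"dz":0,"rx":0,"ry":0,"rz":0}]'
python3 -c "
from cal import *
plan(W((.14,.6126,-.014),0,.042,.025),1.253)"
```

```text
time: 41.12
tool_pos: [0.6009, 0.0284, 0.0648]
ee_rot: [-3.137, 0.003, 1.25]
wrist_force: [0.3, -0.3, -0.6]
width: 0.0194
t=41.12 pos [0.6009 0.0284 0.0648] rpy [-3.137e+00  3.000e-03  1.250e+00] w=0.0194 F=[ 0.3 -0.3 -0.6]
 shift units [0.049 0.241 1.591]
 turn units [-0.06  0.03 -0.03]
 turn units [ 0.05  0.09 35.97]
```

```bash
python3 -m inch '[{"grip":0,"dx":0.05,"dy":0.25,"dz":0.1,"rx":-0.05,"ry":0,"rz":0},{"grip":0,"dx":0,"dy":0.05,"dz":0.6,"rx":0,"ry":0,"rz":0},{"grip":0,"dx":0,"dy":0.05,"dz":0.5,"rx":0,"ry":0,"rz":0},{"grip":0,"dx":0,"dy":0,"dz":0,"rx":0,"ry":0,"rz":0}]'
python3 -c "
from cal import *
plan(W((.14,.6126,-.014),0,.042,.023),1.253)"
```

```text
time: 41.62
tool_pos: [0.6115, 0.0265, 0.0349]
ee_rot: [3.138, 0.002, 1.25]
wrist_force: [-0.3, 0.6, -0.9]
width: 0.0194
t=41.62 pos [0.6115 0.0265 0.0349] rpy [3.138e+00 2.000e-03 1.250e+00] w=0.0194 F=[-0.3  0.6 -0.9]
 shift units [-0.019 -0.195  0.474]
 turn units [ 0.04  0.02 -0.03]
 turn units [ 3.000e-02 -7.000e-02  3.597e+01]
```

```bash
python3 -m inch '[{"grip":0,"dx":0,"dy":-0.1,"dz":0.3,"rx":0,"ry":0,"rz":0},{"grip":0,"dx":0,"dy":0,"dz":0.2,"rx":0,"ry":0,"rz":0},{"grip":0,"dx":0,"dy":0,"dz":0.05,"rx":0,"ry":0,"rz":0},{"grip":0.3,"dx":0,"dy":0,"dz":0,"rx":0,"ry":0,"rz":0},{"grip":0.32,"dx":0,"dy":0,"dz":0,"rx":0,"ry":0,"rz":0},{"grip":0.32,"dx":0,"dy":0,"dz":0,"rx":0,"ry":0,"rz":0},{"grip":0.32,"dx":0,"dy":0,"dz":-0.4,"rx":0,"ry":0,"rz":0},{"grip":0.32,"dx":0,"dy":0,"dz":-0.8,"rx":0,"ry":0,"rz":0},{"grip":0.32,"dx":0,"dy":0,"dz":-1,"rx":0,"ry":0,"rz":0},{"grip":0.32,"dx":0,"dy":0,"dz":-1,"rx":0,"ry":0,"rz":0},{"grip":0.32,"dx":0,"dy":0,"dz":-1,"rx":0,"ry":0,"rz":0},{"grip":0.32,"dx":0,"dy":0,"dz":-1,"rx":0,"ry":0,"rz":0}]'
python3 - <<'E'
from cal import *
p=snap('side','s17'); cv2.imwrite('pics/s17z.png',cv2.resize(p['frame'][150:300,240:420,::-1],None,fx=4,fy=4,interpolation=cv2.INTER_CUBIC))
snap('wrist','w17')
E
```

```text
time: 43.12
tool_pos: [0.6078, 0.0278, 0.1564]
ee_rot: [3.14, 0.002, 1.25]
wrist_force: [-0.4, -0.5, -0.8]
width: 0.0298
```

View pics/s17z.png

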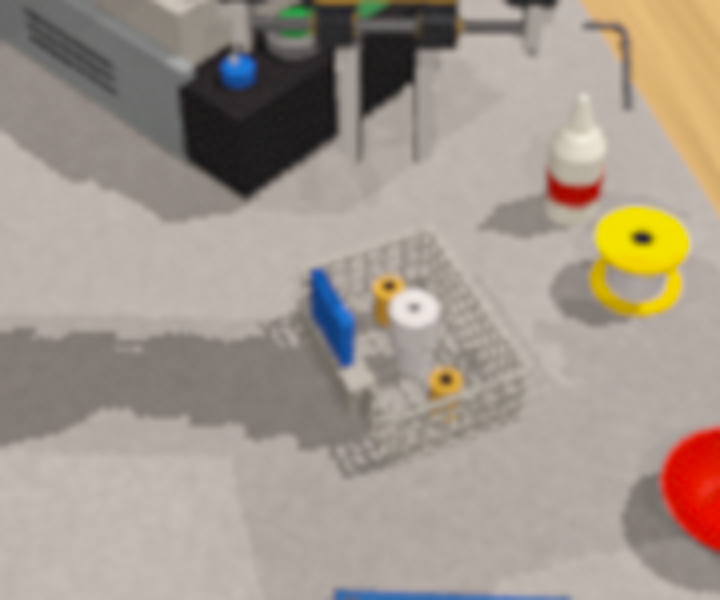

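View pics/w17.png

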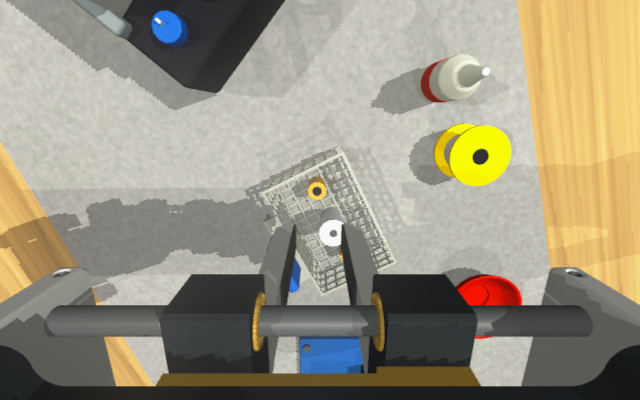

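Spindle and both spacers are standing in the basket. Next, grip the basket handle.

```bash
python3 -m inch '[{"grip":0.38,"dx":0,"dy":0,"dz":0,"rx":0,"ry":0,"rz":-1},{"grip":0.38,"dx":0,"dy":0,"dz":0,"rx":0,"ry":0,"rz":-1},{"grip":0.38,"dx":0,"dy":0,"dz":0,"rx":0,"ry":0,"rz":-1},{"grip":0.38,"dx":0,"dy":0,"dz":0,"rx":0,"ry":0,"rz":-1},{"grip":0.38,"dx":0,"dy":0,"dz":0,"rx":0,"ry":0,"rz":-1},{"grip":0.38,"dx":0,"dy":0,"dz":0,"rx":0,"ry":0,"rz":-0.3},{"grip":0.38,"dx":0,"dy":0,"dz":0,"rx":0,"ry":0,"rz":0}]'
python3 -c "
from cal import *
plan([.559,-.0215,.12],1.711)"
```

```text
time: 44.1
tool_pos: [0.6073, 0.0278, 0.1532]
ee_rot: [3.141, 0.003, 1.727]
wrist_force: [-0.4, 0.7, -1.0]
width: 0.0357
t=44.10 pos [0.6073 0.0278 0.1532] rpy [3.141e+00 3.000e-03 1.727e+00] w=0.0357 F=[-0.4  0.7 -1. ]
 shift units [-1.643 -2.217  1.332]
 turn units [0.   0.03 0.18]
 turn units [ -0.05   0.   -35.82]
```

```bash
python3 -m inch '[{"grip":0.38,"dx":-0.55,"dy":-0.74,"dz":0,"rx":0,"ry":0,"rz":0.15},{"grip":0.38,"dx":-0.55,"dy":-0.74,"dz":0,"rx":0,"ry":0,"rz":0},{"grip":0.38,"dx":-0.55,"dy":-0.74,"dz":0.2,"rx":0,"ry":0,"rz":0},{"grip":0.38,"dx":0,"dy":0,"dz":0.4,"rx":0,"ry":0,"rz":0},{"grip":0.38,"dx":0,"dy":0,"dz":0,"rx":0,"ry":0,"rz":0}]'
python3 -c "
from cal import *
plan([.559,-.0215,.068],1.711)
p=snap('wrist','w18')"
```

```text
time: 44.72
tool_pos: [0.5573, -0.0216, 0.1362]
ee_rot: [-3.141, 0.002, 1.71]
wrist_force: [0.6, -0.3, 0.2]
width: 0.0361
t=44.73 pos [ 0.5573 -0.0216  0.1362] rpy [-3.141e+00  2.000e-03  1.710e+00] w=0.0361 F=[ 0.6 -0.3  0.2]
 shift units [0.    0.069 2.727]
 turn units [-0.01  0.02 -0.01]
 turn units [3.000e-02 1.000e-02 3.599e+01]
```

View pics/w18.png

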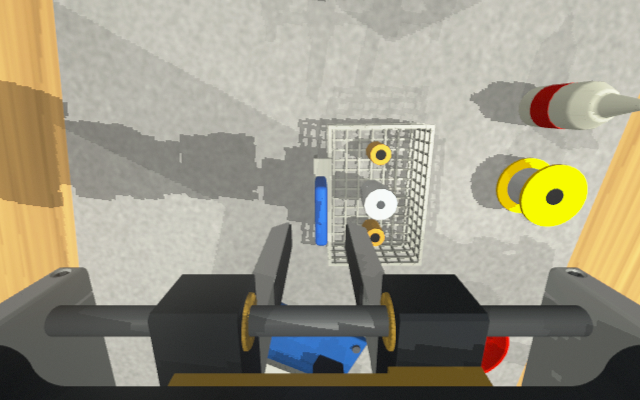

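```bash
python3 -m inch '[{"grip":0.38,"dx":0,"dy":0.05,"dz":0.7,"rx":0,"ry":0,"rz":0},{"grip":0.38,"dx":0,"dy":0.03,"dz":0.7,"rx":0,"ry":0,"rz":0},{"grip":0.38,"dx":0,"dy":0.05,"dz":0.5,"rx":0,"ry":0,"rz":0},{"grip":0.38,"dx":0,"dy":0,"dz":0,"rx":0,"ry":0,"rz":0}]'
python3 -c "
from cal import *
plan([.559,-.0215,.068],1.711)"
```

```text
time: 45.28
tool_pos: [0.5616, -0.0198, 0.0846]
ee_rot: [-3.14, 0.001, 1.712]
wrist_force: [-0.1, -1.1, -0.2]
width: 0.0352
t=45.27 pos [ 0.5616 -0.0198  0.0846] rpy [-3.140e+00  1.000e-03  1.712e+00] w=0.0352 F=[-0.1 -1.1 -0.2]
 shift units [-0.051 -0.11   0.663]
 turn units [-0.02  0.02  0.01]
 turn units [-2.000e-02 -2.000e-02 -3.599e+01]
```

```bash
python3 -m inch '[{"grip":0.38,"dx":-0.05,"dy":-0.08,"dz":0.35,"rx":0,"ry":0,"rz":0},{"grip":0.38,"dx":0,"dy":0,"dz":0.3,"rx":0,"ry":0,"rz":0},{"grip":0.38,"dx":0,"dy":0,"dz":0,"rx":0,"ry":0,"rz":0},{"grip":0,"dx":0,"dy":0,"dz":0,"rx":0,"ry":0,"rz":0},{"grip":0,"dx":0,"dy":0,"dz":0,"rx":0,"ry":0,"rz":0},{"grip":0,"dx":0,"dy":0,"dz":0,"rx":0,"ry":0,"rz":0},{"grip":0,"dx":0,"dy":0,"dz":0,"rx":0,"ry":0,"rz":0},{"grip":0,"dx":0,"dy":0,"dz":0,"rx":0,"ry":0,"rz":0}]'
```

```text
time: 46.28
tool_pos: [0.5604, -0.0217, 0.0687]
ee_rot: [3.141, 0.002, 1.712]
wrist_force: [1.0, -0.3, -0.7]
width: 0.01
```

Handle gripped (10 mm). Lift straight up.

```bash
python3 -m inch '[{"grip":0,"dx":0,"dy":0,"dz":-0.2,"rx":0,"ry":0,"rz":0},{"grip":0,"dx":0,"dy":0,"dz":-0.4,"rx":0,"ry":0,"rz":0},{"grip":0,"dx":0,"dy":0,"dz":-0.6,"rx":0,"ry":0,"rz":0},{"grip":0,"dx":0,"dy":0,"dz":-0.8,"rx":0,"ry":0,"rz":0},{"grip":0,"dx":0,"dy":0,"dz":-0.8,"rx":0,"ry":0,"rz":0},{"grip":0,"dx":0,"dy":0,"dz":-0.8,"rx":0,"ry":0,"rz":0},{"grip":0,"dx":0,"dy":0,"dz":-0.8,"rx":0,"ry":0,"rz":0},{"grip":0,"dx":0,"dy":0,"dz":-0.8,"rx":0,"ry":0,"rz":0},{"grip":0,"dx":0,"dy":0,"dz":-0.8,"rx":0,"ry":0,"rz":0},{"grip":0,"dx":0,"dy":0,"dz":-0.6,"rx":0,"ry":0,"rz":0},{"grip":0,"dx":0,"dy":0,"dz":-0.3,"rx":0,"ry":0,"rz":0},{"grip":0,"dx":0,"dy":0,"dz":0,"rx":0,"ry":0,"rz":0}]'
python3 - <<'E'
from cal import *
p=snap('side','s19');snap('wrist','w19');t=snap('top')
cv2.imwrite('pics/t19.png',cv2.resize(t['frame'][170:320,90:240,::-1],None,fx=4,fy=4,interpolation=cv2.INTER_CUBIC))
cv2.imwrite('pics/s19z.png',cv2.resize(p['frame'][90:210,210:360,::-1],None,fx=5,fy=5,interpolation=cv2.INTER_CUBIC))
E
```

```text
time: 47.78
tool_pos: [0.5594, -0.0212, 0.2539]
ee_rot: [3.139, 0.003, 1.712]
wrist_force: [0.6, 0.4, -2.8]
width: 0.0099
```

View pics/s19.png

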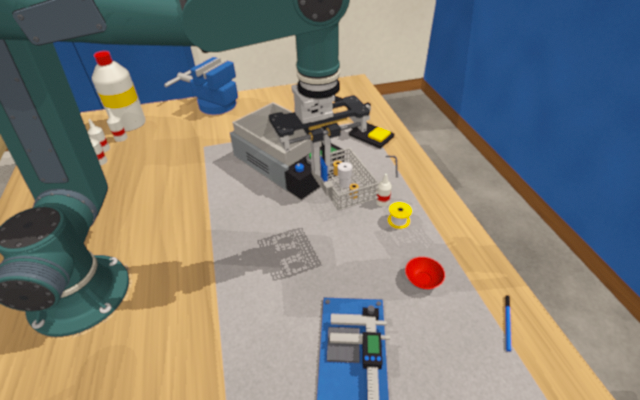

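View pics/w19.png

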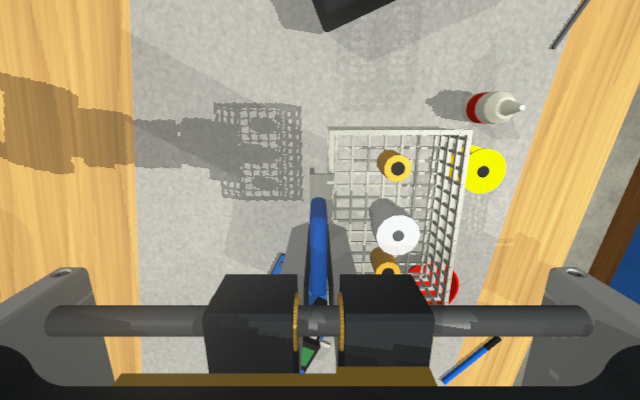

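View pics/s19z.png

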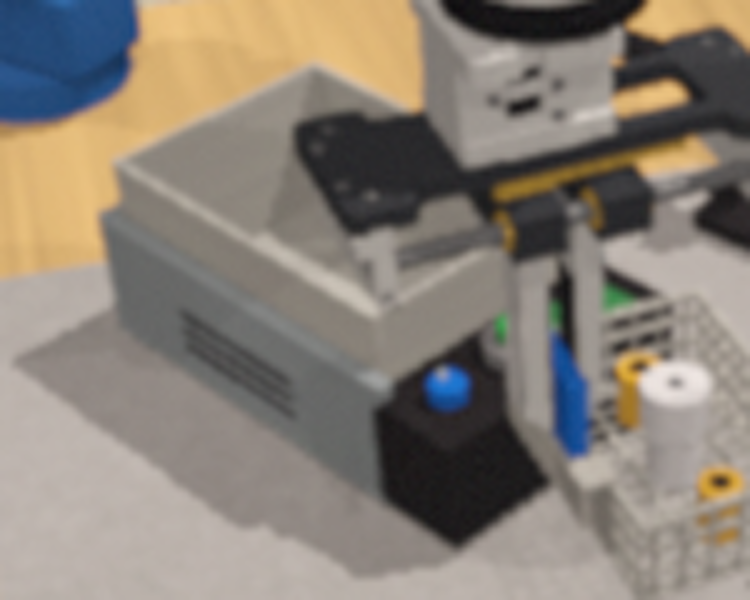

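View pics/t19.png

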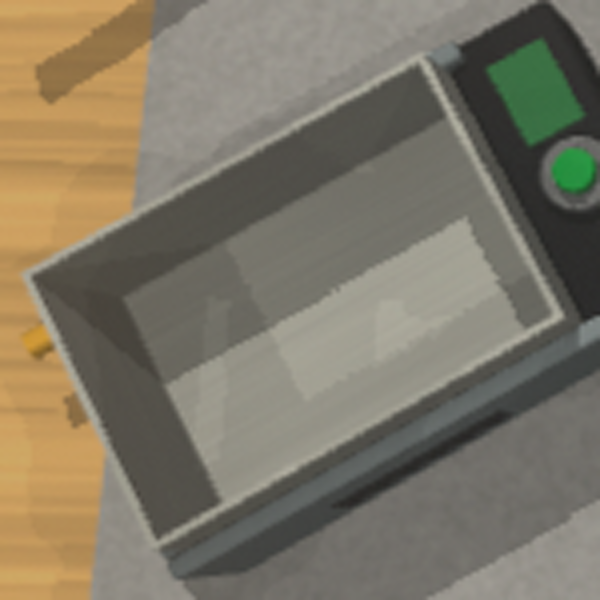

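```bash
python3 - <<'E'
from cal import *
from scipy.optimize import least_squares
t=snap('top');s=snap('side')
f=lambda x,y,k,o:np.array((o[0]+(x+.5)/k-.5,o[1]+(y+.5)/k-.5))
T=[(.077,.112,28,274),(.077,-.112,425,58),(-.077,-.112,564,318),(-.077,.112,158,545)]
S=[(-.079,.114,118,160),(-.079,-.114,382,322),(.079,.114,315,68)]
def res(v,useT=True,useS=True):
    r=[]
    if useT: r+=[proj(t,W(v,x,y,.13))-f(a,b,4,(90,170)) for x,y,a,b in T]
    if useS: r+=[proj(s,W(v,x,y,.13))-f(a,b,5,(210,90)) for x,y,a,b in S]
    return np.concatenate(r)
for a in ((1,1),(1,0),(0,1)):
    o=least_squares(lambda v:res(v,*a),[.54,.527,.35]);print(a,o.x.round(4),o.fun.round(1))
    print(' lip target',np.round(W(o.x,-.077,0,0),4))
E
```

```text
(1, 1) [0.5442 0.5276 0.3491] [ 0.3  0.   0.  -0.4 -0.  -0.5  0.1  0.2 -0.7  0.7 -1.  -0.2  0.7 -1.1]
 lip target [0.4617 0.3092 0.    ]
(1, 0) [0.5409 0.5272 0.3492] [ 0.2 -0.   0.1 -0.2 -0.2 -0.1 -0.2  0.3]
 lip target [0.4612 0.3096 0.    ]
(0, 1) [0.554  0.5285 0.3483] [-0.5  1.  -0.1 -0.2  0.6 -1. ]
 lip target [0.463  0.3078 0.    ]
```

```bash
python3 -m inch '[{"grip":0,"dx":0,"dy":0,"dz":0,"rx":0,"ry":0,"rz":-0.5},{"grip":0,"dx":0,"dy":0,"dz":0,"rx":0,"ry":0,"rz":-0.8},{"grip":0,"dx":0,"dy":0,"dz":0,"rx":0,"ry":0,"rz":-0.8},{"grip":0,"dx":0,"dy":0,"dz":0,"rx":0,"ry":0,"rz":-0.8},{"grip":0,"dx":0,"dy":0,"dz":0,"rx":0,"ry":0,"rz":-0.8},{"grip":0,"dx":0,"dy":0,"dz":0,"rx":0,"ry":0,"rz":-0.6},{"grip":0,"dx":0,"dy":0,"dz":0,"rx":0,"ry":0,"rz":-0.3},{"grip":0,"dx":0,"dy":0,"dz":0,"rx":0,"ry":0,"rz":0}]'
python3 -c "
from cal import *
plan(W((.543,.5274,.3491),-.079,0,.25),.543+np.pi/2)"
```

```text
time: 49.02
tool_pos: [0.5568, -0.021, 0.2457]
ee_rot: [-3.132, -0.005, 2.126]
wrist_force: [-0.2, -0.0, -3.0]
width: 0.0098
t=49.02 pos [ 0.5568 -0.021   0.2457] rpy [-3.132 -0.005  2.126] w=0.0098 F=[-0.2 -0.  -3. ]
 shift units [13.24   3.645 -0.143]
 turn units [-0.11 -0.06  0.14]
 turn units [  0.09  -0.18 -35.86]
```

```bash
python3 -m inch '[{"grip":0,"dx":0.4,"dy":0.11,"dz":-0.1,"rx":-0.1,"ry":-0.05,"rz":0.1},{"grip":0,"dx":0.7,"dy":0.2,"dz":-0.1,"rx":0,"ry":0,"rz":0},{"grip":0,"dx":0.8,"dy":0.22,"dz":-0.1,"rx":0,"ry":0,"rz":0},{"grip":0,"dx":0.8,"dy":0.22,"dz":-0.1,"rx":0,"ry":0,"rz":0},{"grip":0,"dx":0.8,"dy":0.22,"dz":-0.1,"rx":0,"ry":0,"rz":0},{"grip":0,"dx":0.8,"dy":0.22,"dz":-0.1,"rx":0,"ry":0,"rz":0},{"grip":0,"dx":0.8,"dy":0.22,"dz":-0.1,"rx":0,"ry":0,"rz":0},{"grip":0,"dx":0.8,"dy":0.22,"dz":-0.1,"rx":0,"ry":0,"rz":0},{"grip":0,"dx":0.8,"dy":0.22,"dz":-0.1,"rx":0,"ry":0,"rz":0},{"grip":0,"dx":0.8,"dy":0.22,"dz":-0.1,"rx":0,"ry":0,"rz":0},{"grip":0,"dx":0.7,"dy":0.2,"dz":0,"rx":0,"ry":0,"rz":0},{"grip":0,"dx":0.4,"dy":0.1,"dz":0,"rx":0,"ry":0,"rz":0}]'
python3 -c "
from cal import *
plan(W((.543,.5274,.3491),-.079,0,.25),.543+np.pi/2)"
```

```text
time: 50.52
tool_pos: [0.4866, 0.2129, 0.2768]
ee_rot: [3.135, -0.005, 2.124]
wrist_force: [-0.5, -0.4, -4.5]
width: 0.0098
t=50.52 pos [0.4866 0.2129 0.2768] rpy [ 3.135 -0.005  2.124] w=0.0098 F=[-0.5 -0.4 -4.5]
 shift units [3.804 1.082 1.097]
 turn units [ 0.08 -0.06  0.11]
 turn units [  0.09   0.12 -35.89]
```

```bash
python3 -m inch '[{"grip":0,"dx":0.6,"dy":0.17,"dz":0,"rx":0.08,"ry":-0.05,"rz":0.1},{"grip":0,"dx":0.8,"dy":0.22,"dz":0,"rx":0,"ry":0,"rz":0},{"grip":0,"dx":0.8,"dy":0.22,"dz":0.1,"rx":0,"ry":0,"rz":0},{"grip":0,"dx":0.7,"dy":0.22,"dz":0.2,"rx":0,"ry":0,"rz":0},{"grip":0,"dx":0.4,"dy":0.15,"dz":0.2,"rx":0,"ry":0,"rz":0},{"grip":0,"dx":0,"dy":0,"dz":0,"rx":0,"ry":0,"rz":0},{"grip":0,"dx":0,"dy":0,"dz":0,"rx":0,"ry":0,"rz":0}]'
python3 -c "
from cal import *
plan(W((.543,.5274,.3491),-.079,0,.23),.543+np.pi/2)"
```

```text
time: 51.4
tool_pos: [0.4617, 0.301, 0.2645]
ee_rot: [3.142, 0.001, 2.116]
wrist_force: [0.3, -0.7, -2.8]
width: 0.0101
t=51.40 pos [0.4617 0.301  0.2645] rpy [3.142e+00 1.000e-03 2.116e+00] w=0.0101 F=[ 0.3 -0.7 -2.8]
 shift units [0.29  0.086 1.382]
 turn units [0.   0.01 0.02]
 turn units [-1.000e-02  0.000e+00 -3.598e+01]
```

```bash
python3 -m inch '[{"grip":0,"dx":0.27,"dy":0.08,"dz":0.2,"rx":0,"ry":0,"rz":0},{"grip":0,"dx":0,"dy":0,"dz":0.5,"rx":0,"ry":0,"rz":0},{"grip":0,"dx":0,"dy":0,"dz":0.4,"rx":0,"ry":0,"rz":0},{"grip":0,"dx":0,"dy":0,"dz":0,"rx":0,"ry":0,"rz":0},{"grip":0,"dx":0,"dy":0,"dz":0,"rx":0,"ry":0,"rz":0}]'
python3 - <<'E'
from cal import *
plan(W((.543,.5274,.3491),-.079,0,.20),.543+np.pi/2)
p=snap('side');t=snap('top');snap('wrist','w20')
cv2.imwrite('pics/t20.png',cv2.resize(t['frame'][150:320,80:280,::-1],None,fx=4,fy=3.5,interpolation=cv2.INTER_CUBIC))
cv2.imwrite('pics/s20.png',cv2.resize(p['frame'][60:210,200:360,::-1],None,fx=4,fy=4,interpolation=cv2.INTER_CUBIC))
E
```

```text
time: 52.02
tool_pos: [0.4602, 0.3066, 0.2344]
ee_rot: [-3.14, 0.001, 2.113]
wrist_force: [0.1, 0.6, -3.3]
width: 0.0097
t=52.02 pos [0.4602 0.3066 0.2344] rpy [-3.140e+00  1.000e-03  2.113e+00] w=0.0097 F=[ 0.1  0.6 -3.3]
 shift units [0.067 0.024 1.377]
 turn units [-0.02  0.01 -0.01]
 turn units [2.000e-02 3.000e-02 3.599e+01]
```

View pics/s20.png

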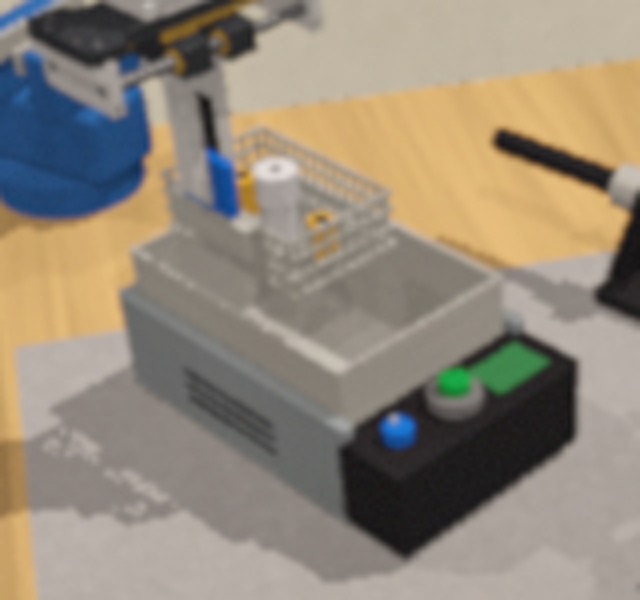

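View pics/w20.png

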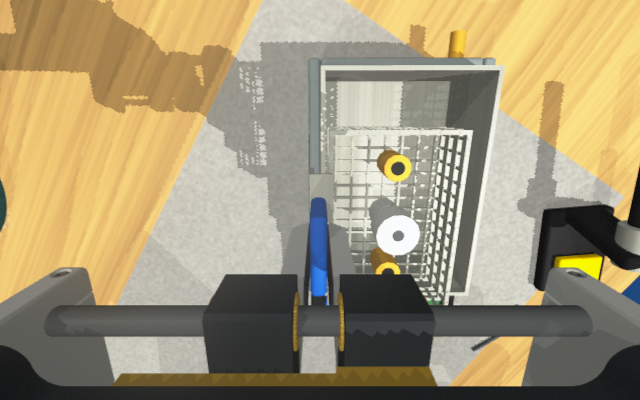

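```bash
python3 -m inch '[{"grip":0,"dx":0.06,"dy":0.02,"dz":0.3,"rx":0,"ry":0,"rz":0},{"grip":0,"dx":0,"dy":0,"dz":0.4,"rx":0,"ry":0,"rz":0},{"grip":0,"dx":0,"dy":0,"dz":0.4,"rx":0,"ry":0,"rz":0},{"grip":0,"dx":0,"dy":0,"dz":0.2,"rx":0,"ry":0,"rz":0},{"grip":0,"dx":0,"dy":0,"dz":0,"rx":0,"ry":0,"rz":0},{"grip":0,"dx":0,"dy":0,"dz":0,"rx":0,"ry":0,"rz":0}]'
python3 - <<'E'
from cal import *
plan(W((.543,.5274,.3491),-.079,0,.18),.543+np.pi/2)
E
```

```text
time: 52.92
tool_pos: [0.4598, 0.3083, 0.1998]
ee_rot: [-3.14, 0.001, 2.113]
wrist_force: [-0.3, 0.7, -3.2]
width: 0.0097
t=52.92 pos [0.4598 0.3083 0.1998] rpy [-3.140e+00  1.000e-03  2.113e+00] w=0.0097 F=[-0.3  0.7 -3.2]
 shift units [-0.001 -0.001  0.791]
 turn units [-0.01  0.01 -0.  ]
 turn units [2.0e-02 2.0e-02 3.6e+01]
```

```bash
python3 -m inch '[{"grip":0,"dx":0,"dy":0,"dz":0.3,"rx":0,"ry":0,"rz":0},{"grip":0,"dx":0,"dy":0,"dz":0.3,"rx":0,"ry":0,"rz":0},{"grip":0,"dx":0,"dy":0,"dz":0,"rx":0,"ry":0,"rz":0},{"grip":0,"dx":0,"dy":0,"dz":0,"rx":0,"ry":0,"rz":0}]'
python3 - <<'E'
from cal import *
plan(W((.543,.5274,.3491),-.079,0,.18),.543+np.pi/2)
p=snap('side');t=snap('top')
cv2.imwrite('pics/t21.png',cv2.resize(t['frame'][170:320,90:250,::-1],None,fx=4,fy=4,interpolation=cv2.INTER_CUBIC))
cv2.imwrite('pics/s21.png',cv2.resize(p['frame'][80:180,220:340,::-1],None,fx=6,fy=6,interpolation=cv2.INTER_CUBIC))
E
```

```text
time: 53.42
tool_pos: [0.46, 0.3084, 0.1842]
ee_rot: [-3.141, 0.001, 2.113]
wrist_force: [0.9, 0.1, -3.2]
width: 0.0096
t=53.42 pos [0.46   0.3084 0.1842] rpy [-3.141e+00  1.000e-03  2.113e+00] w=0.0096 F=[ 0.9  0.1 -3.2]
 shift units [ 0.    -0.011  0.168]
 turn units [-0.    0.01 -0.01]
 turn units [2.000e-02 0.000e+00 3.599e+01]
```

View pics/s21.png

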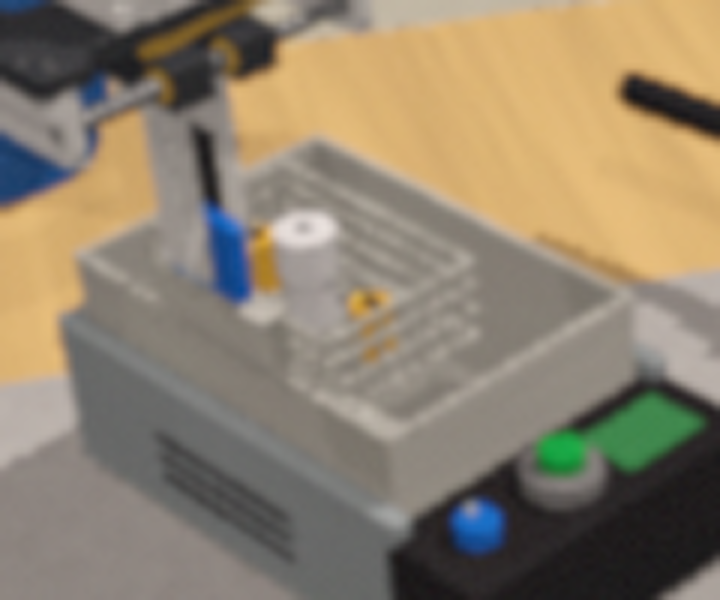

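View pics/t21.png

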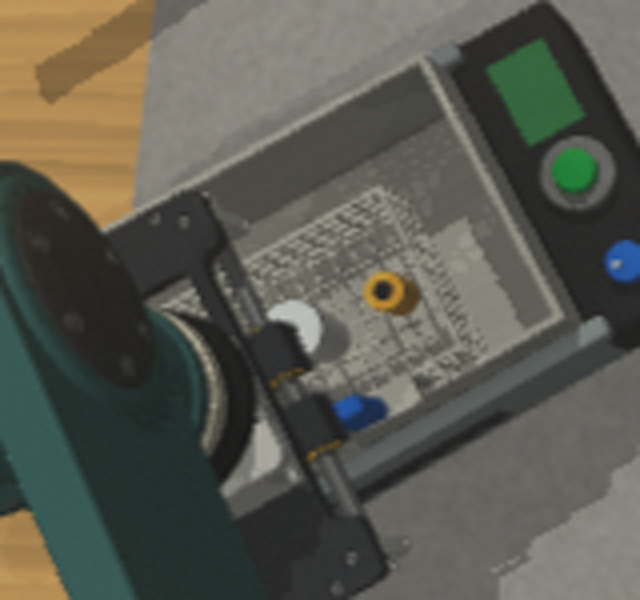

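Aligned; the lip is over the near wall. Lower further, watching the force.

```bash
python3 -m inch '[{"grip":0,"dx":0,"dy":0,"dz":0.3,"rx":0,"ry":0,"rz":0},{"grip":0,"dx":0,"dy":0,"dz":0.25,"rx":0,"ry":0,"rz":0},{"grip":0,"dx":0,"dy":0,"dz":0,"rx":0,"ry":0,"rz":0}]'
python3 -m inch '[{"grip":0,"dx":0,"dy":0,"dz":0.25,"rx":0,"ry":0,"rz":0},{"grip":0,"dx":0,"dy":0,"dz":0.25,"rx":0,"ry":0,"rz":0},{"grip":0,"dx":0,"dy":0,"dz":0,"rx":0,"ry":0,"rz":0}]'
python3 - <<'E'
from cal import *
plan(W((.543,.5274,.3491),-.079,0,.1547),.543+np.pi/2)
E
```

```text
time: 53.9
tool_pos: [0.46, 0.3084, 0.1696]
ee_rot: [-3.141, 0.001, 2.113]
wrist_force: [0.6, 1.2, -3.6]
width: 0.0097
time: 54.28
tool_pos: [0.4599, 0.3083, 0.156]
ee_rot: [-3.141, 0.001, 2.113]
wrist_force: [0.5, -0.4, -3.0]
width: 0.0098
t=54.27 pos [0.4599 0.3083 0.156 ] rpy [-3.141e+00  1.000e-03  2.113e+00] w=0.0098 F=[ 0.5 -0.4 -3. ]
 shift units [ 0.001 -0.007  0.051]
 turn units [-0.01  0.01 -0.01]
 turn units [2.000e-02 1.000e-02 3.599e+01]
```

```bash
python3 -m inch '[{"grip":0,"dx":0,"dy":0,"dz":0.06,"rx":0,"ry":0,"rz":0},{"grip":0,"dx":0,"dy":0,"dz":0.06,"rx":0,"ry":0,"rz":0},{"grip":0,"dx":0,"dy":0,"dz":0,"rx":0,"ry":0,"rz":0}]'
python3 -m inch '[{"grip":0,"dx":0,"dy":0,"dz":0.08,"rx":0,"ry":0,"rz":0},{"grip":0,"dx":0,"dy":0,"dz":0,"rx":0,"ry":0,"rz":0}]'
```

```text
time: 54.65
tool_pos: [0.4603, 0.3086, 0.1549]
ee_rot: [3.14, 0.001, 2.114]
wrist_force: [0.5, -0.2, -3.2]
width: 0.01
time: 54.9
tool_pos: [0.4606, 0.3088, 0.1548]
ee_rot: [3.138, 0.001, 2.113]
wrist_force: [-0.5, -0.1, -3.6]
width: 0.0096
```

```bash
python3 -m inch '[{"grip":0,"dx":0,"dy":0,"dz":0.12,"rx":0,"ry":0,"rz":0},{"grip":0,"dx":0,"dy":0,"dz":0.12,"rx":0,"ry":0,"rz":0}]'; python3 -m inch '[{"grip":0,"dx":0,"dy":0,"dz":0.1,"rx":0,"ry":0,"rz":0}]'
```

```text
time: 55.15
tool_pos: [0.4607, 0.3088, 0.1547]
ee_rot: [3.135, 0.002, 2.114]
wrist_force: [-5.5, -2.9, 11.3]
width: 0.0096
time: 55.28
tool_pos: [0.4607, 0.3088, 0.1547]
ee_rot: [3.133, 0.002, 2.114]
wrist_force: [-3.7, -2.3, 6.8]
width: 0.0094
```

Seated on the rim (upward force, z stalls at the expected 0.1547). Release slowly and rise.

```bash
python3 -m inch '[{"grip":0,"dx":0,"dy":0,"dz":-0.02,"rx":0,"ry":0,"rz":0},{"grip":0.15,"dx":0,"dy":0,"dz":0,"rx":0,"ry":0,"rz":0},{"grip":0.25,"dx":0,"dy":0,"dz":0,"rx":0,"ry":0,"rz":0},{"grip":0.32,"dx":0,"dy":0,"dz":0,"rx":0,"ry":0,"rz":0},{"grip":0.32,"dx":0,"dy":0,"dz":0,"rx":0,"ry":0,"rz":0}]'
python3 -c "
from cal import *
snap('wrist','w22');p=snap('side')
cv2.imwrite('pics/s22.png',cv2.resize(p['frame'][80:180,220:340,::-1],None,fx=6,fy=6,interpolation=cv2.INTER_CUBIC))"
```

```text
time: 55.9
tool_pos: [0.4621, 0.3095, 0.1547]
ee_rot: [3.13, 0.002, 2.114]
wrist_force: [-0.3, 0.4, 0.6]
width: 0.0296
```

View pics/w22.png

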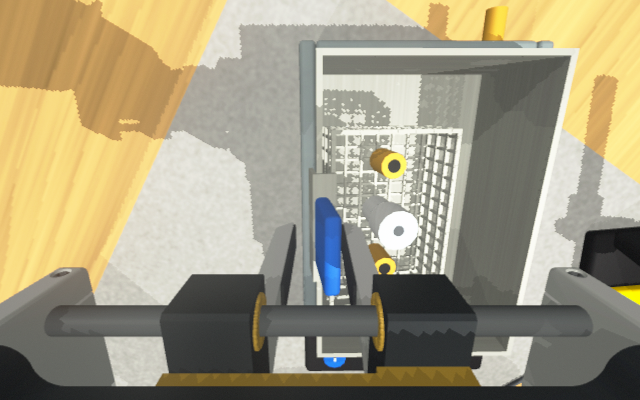

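View pics/s22.png

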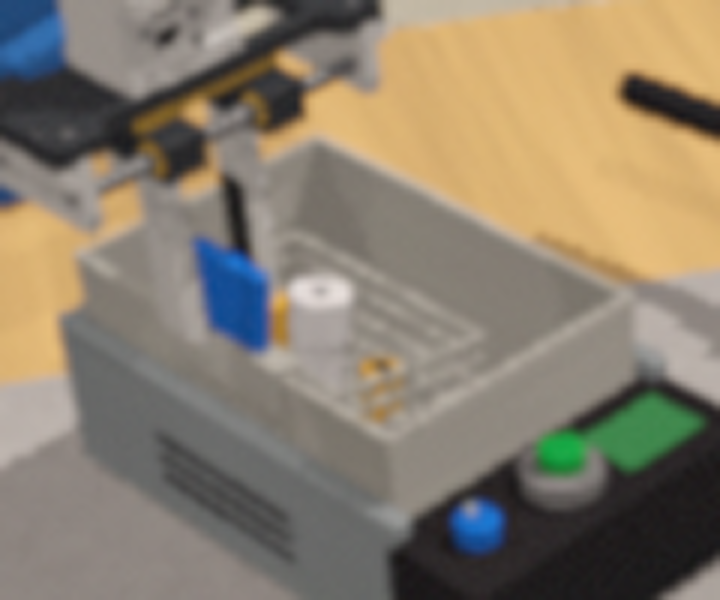

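```bash
python3 -m inch '[{"grip":0.4,"dx":0,"dy":0,"dz":-0.2,"rx":0,"ry":0,"rz":0},{"grip":0.4,"dx":0,"dy":0,"dz":-0.4,"rx":0,"ry":0,"rz":0},{"grip":0.4,"dx":0,"dy":0,"dz":-0.6,"rx":0,"ry":0,"rz":0},{"grip":0.4,"dx":0,"dy":0,"dz":-0.8,"rx":0,"ry":0,"rz":0},{"grip":0.4,"dx":0,"dy":0,"dz":-0.6,"rx":0,"ry":0,"rz":0},{"grip":0.4,"dx":0,"dy":0,"dz":-0.4,"rx":0,"ry":0,"rz":0},{"grip":0.4,"dx":0,"dy":0,"dz":0,"rx":0,"ry":0,"rz":0}]'
python3 -c "
from cal import *
plan([.5995,.2187,.18])
snap('wrist','w23');p=snap('side','s23');t=snap('top')
cv2.imwrite('pics/s23z.png',cv2.resize(p['frame'][80:180,220:340,::-1],None,fx=6,fy=6,interpolation=cv2.INTER_CUBIC))
for q in ('glue','spool','dish','spacer1_mid'):
  print(q,[(np.round(d['pixel']),round(d['score'],2)) for d in spotter.place_of(p,q)[:4]])"
```

```text
time: 56.88
tool_pos: [0.4617, 0.3095, 0.2372]
ee_rot: [3.125, 0.002, 2.114]
wrist_force: [-0.1, 0.3, -0.3]
width: 0.038
t=56.88 pos [0.4617 0.3095 0.2372] rpy [3.125e+00 2.000e-03 2.114e+00] w=0.0380 F=[-0.1  0.3 -0.3]
 shift units [-5.952  2.805  2.346]
glue [(array([380., 203.]), 0.54)]
spool [(array([401., 220.]), 0.83)]
dish [(array([424., 278.]), 0.94)]
spacer1_mid [(array([273., 145.]), 0.64), (array([264., 132.]), 0.51)]
```

View pics/s23z.png

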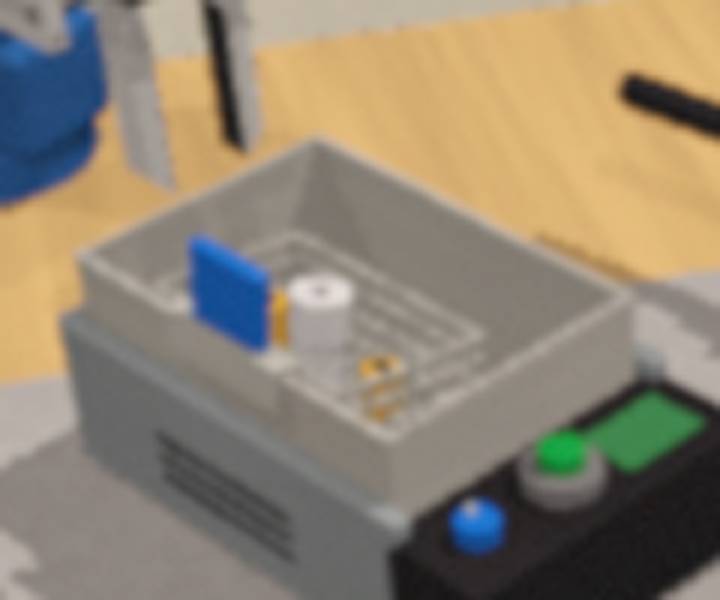

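View pics/w23.png

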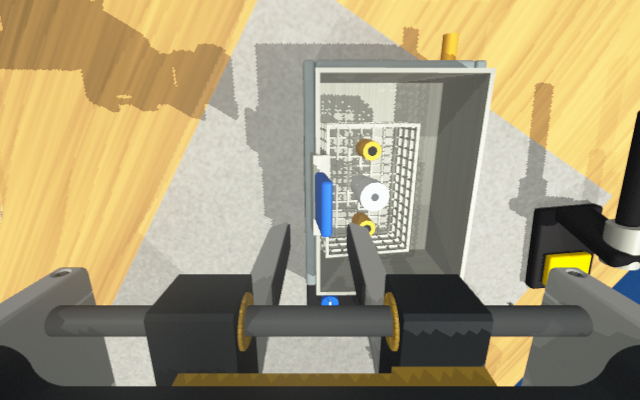

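View pics/s23.png

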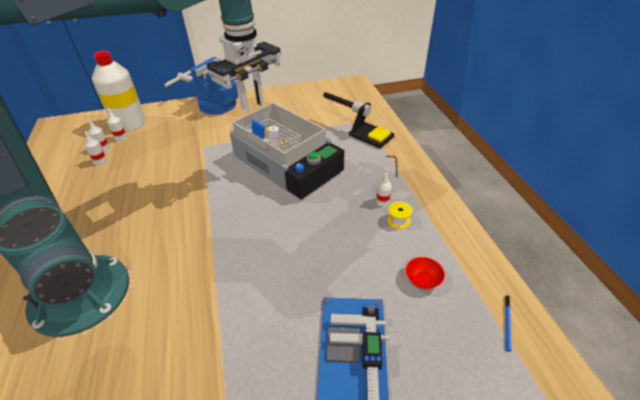

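Everything is hanging in place, bystanders unmoved, no stray spacers. Now the start button.

```bash
python3 -m inch '[{"grip":0,"dx":-0.85,"dy":0.4,"dz":0,"rx":0.15,"ry":0,"rz":0},{"grip":0,"dx":-0.85,"dy":0.4,"dz":0,"rx":0,"ry":0,"rz":0},{"grip":0,"dx":-0.85,"dy":0.4,"dz":0,"rx":0,"ry":0,"rz":0},{"grip":0,"dx":-0.85,"dy":0.4,"dz":0,"rx":0,"ry":0,"rz":0},{"grip":0,"dx":-0.85,"dy":0.4,"dz":0,"rx":0,"ry":0,"rz":0},{"grip":0,"dx":-0.85,"dy":0.4,"dz":0,"rx":0,"ry":0,"rz":0},{"grip":0,"dx":-0.85,"dy":0.4,"dz":0,"rx":0,"ry":0,"rz":0},{"grip":0,"dx":0,"dy":0,"dz":0,"rx":0,"ry":0,"rz":0},{"grip":0,"dx":0,"dy":0,"dz":0,"rx":0,"ry":0,"rz":0}]'
python3 -c "
from cal import *
plan([.5995,.2187,.13],2.11)"
```

```text
time: 58.35
tool_pos: [0.6094, 0.2082, 0.233]
ee_rot: [-3.138, 0.002, 2.109]
wrist_force: [-0.2, 0.5, 0.0]
width: 0.0006
t=58.35 pos [0.6094 0.2082 0.233 ] rpy [-3.138e+00  2.000e-03  2.109e+00] w=0.0006 F=[-0.2  0.5  0. ]
 shift units [ 0.574 -0.108  4.121]
 turn units [-0.04  0.02 -0.01]
 turn units [ 0.04  0.07 35.99]
```

```bash
python3 -m inch '[{"grip":0,"dx":0.55,"dy":-0.1,"dz":0.5,"rx":0,"ry":0,"rz":0},{"grip":0,"dx":0,"dy":0,"dz":0.9,"rx":0,"ry":0,"rz":0},{"grip":0,"dx":0,"dy":0,"dz":0.9,"rx":0,"ry":0,"rz":0},{"grip":0,"dx":0,"dy":0,"dz":0.8,"rx":0,"ry":0,"rz":0},{"grip":0,"dx":0,"dy":0,"dz":0.4,"rx":0,"ry":0,"rz":0},{"grip":0,"dx":0,"dy":0,"dz":0,"rx":0,"ry":0,"rz":0}]'
python3 -c "
from cal import *
plan([.5995,.2187,.117],2.11)
snap('wrist','w24')
p=snap('side');cv2.imwrite('pics/s24z.png',cv2.resize(p['frame'][80:200,230:380,::-1],None,fx=5,fy=5,interpolation=cv2.INTER_CUBIC))"
```

```text
time: 59.1
tool_pos: [0.5968, 0.2228, 0.146]
ee_rot: [-3.141, 0.001, 2.116]
wrist_force: [0.2, -0.5, -1.0]
width: 0.0006
t=59.10 pos [0.5968 0.2228 0.146 ] rpy [-3.141e+00  1.000e-03  2.116e+00] w=0.0006 F=[ 0.2 -0.5 -1. ]
 shift units [-0.194  0.009  1.159]
 turn units [-0.    0.01  0.07]
 turn units [-2.000e-02 -0.000e+00 -3.593e+01]
```

View pics/s24z.png

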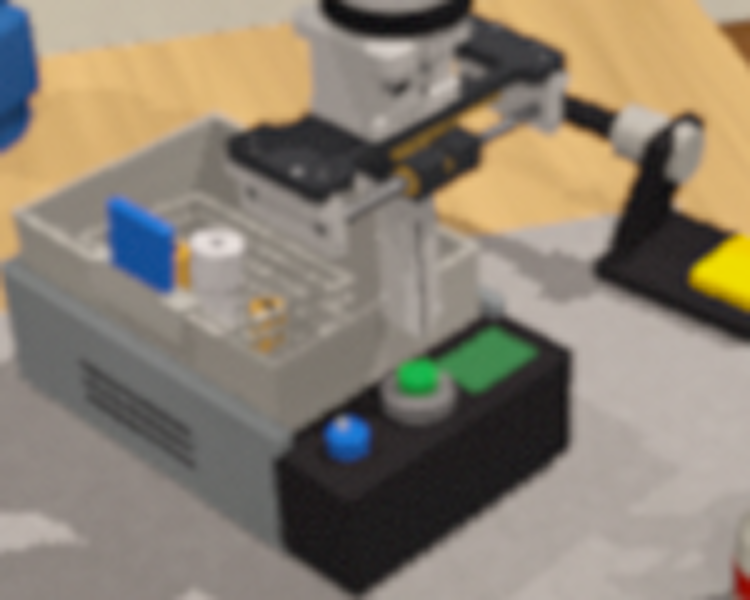

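```bash
python3 -m inch '[{"grip":0,"dx":-0.18,"dy":0,"dz":0.3,"rx":0,"ry":0,"rz":0},{"grip":0,"dx":0,"dy":0,"dz":0.4,"rx":0,"ry":0,"rz":0},{"grip":0,"dx":0,"dy":0,"dz":0.2,"rx":0,"ry":0,"rz":0},{"grip":0,"dx":0,"dy":0,"dz":0,"rx":0,"ry":0,"rz":0}]'
python3 -c "
from cal import *
plan([.5995,.2187,.117],2.11)"
```

```text
time: 59.7
tool_pos: [0.6012, 0.2187, 0.1252]
ee_rot: [3.136, 0.003, 2.115]
wrist_force: [-0.6, -0.6, 0.2]
width: 0.0009
t=59.70 pos [0.6012 0.2187 0.1252] rpy [3.136e+00 3.000e-03 2.115e+00] w=0.0009 F=[-0.6 -0.6  0.2]
 shift units [ 0.038 -0.061  0.329]
 turn units [0.06 0.03 0.06]
 turn units [ -0.05   0.09 -35.94]
```

```bash
python3 -m inch '[{"grip":0,"dx":0.03,"dy":-0.06,"dz":0.25,"rx":0,"ry":0,"rz":0},{"grip":0,"dx":0,"dy":0,"dz":0.2,"rx":0,"ry":0,"rz":0}]'; python3 -m inch '[{"grip":0,"dx":0,"dy":0,"dz":0.25,"rx":0,"ry":0,"rz":0},{"grip":0,"dx":0,"dy":0,"dz":0.25,"rx":0,"ry":0,"rz":0}]'; python3 -m inch '[{"grip":0,"dx":0,"dy":0,"dz":0.2,"rx":0,"ry":0,"rz":0},{"grip":0,"dx":0,"dy":0,"dz":0.15,"rx":0,"ry":0,"rz":0}]'
```

```text
time: 59.95
tool_pos: [0.6002, 0.2186, 0.115]
ee_rot: [3.134, 0.004, 2.115]
wrist_force: [-3.2, -1.1, 15.8]
width: 0.0004
time: 60.2
tool_pos: [0.6002, 0.2187, 0.1149]
ee_rot: [3.129, 0.006, 2.115]
wrist_force: [-9.4, -3.9, 21.8]
width: 0.0005
time: 60.45
tool_pos: [0.6001, 0.2187, 0.1152]
ee_rot: [3.125, 0.008, 2.116]
wrist_force: [-3.8, -0.8, 9.2]
width: 0.0009
```

```bash
python3 -c "
from cal import *
snap('wrist','w25')
p=snap('side');cv2.imwrite('pics/s25z.png',cv2.resize(p['frame'][120:200,270:370,::-1],None,fx=7,fy=7,interpolation=cv2.INTER_CUBIC))
for d in spotter.regions_of(p,'start_top')[:2]: print(d['score'],d['extent'])
f=lambda x,y:(230+(x+.5)/5-.5,80+(y+.5)/5-.5)
b=(.543,.5274,.3491)
print('btn from side at .103',at_z(p,f(418,372),.103))
"
```

```text
btn from side at .103 [0.59814493 0.22417909 0.103     ]
```

View pics/s25z.png

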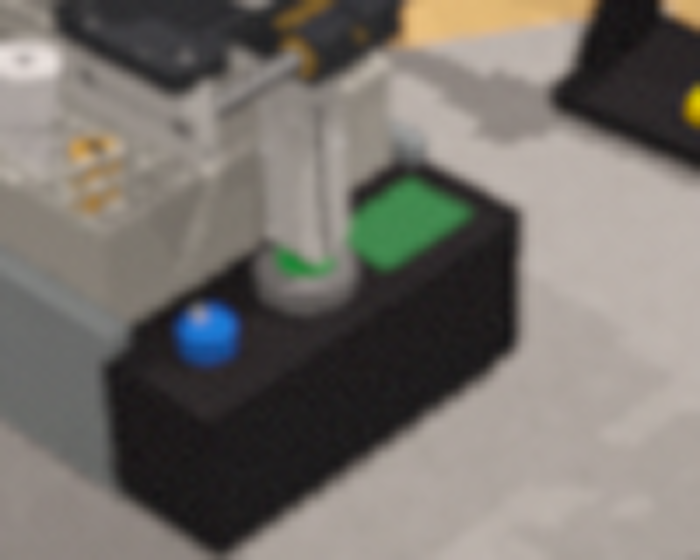

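```bash
python3 -m inch '[{"grip":0,"dx":0,"dy":0,"dz":-0.5,"rx":0.2,"ry":0.1,"rz":0},{"grip":0,"dx":0,"dy":0,"dz":-0.8,"rx":0,"ry":0,"rz":0},{"grip":0,"dx":0,"dy":0,"dz":-0.6,"rx":0,"ry":0,"rz":0},{"grip":0,"dx":0,"dy":0,"dz":0,"rx":0,"ry":0,"rz":0}]'
python3 - <<'E'
from cal import *
p=snap('side');t=snap('top')
def green(im,box,k,off=False):
    x0,y0,x1,y1=box; h=cv2.cvtColor(im[y0:y1,x0:x1],cv2.COLOR_RGB2HSV)
    m=((h[...,0]>50)&(h[...,0]<80)&(h[...,1]>180)).astype(np.uint8)
    n,l,s,c=cv2.connectedComponentsWithStats(m); 
    for i in range(1,n):
        if s[i,4]>8: print(k,s[i],(c[i]+[x0,y0]).round(1))
green(p['frame'],(280,130,360,190),'side');green(t['frame'],(200,170,270,250),'top')
cv2.imwrite('pics/s26z.png',cv2.resize(p['frame'][120:200,270:370,::-1],None,fx=7,fy=7,interpolation=cv2.INTER_CUBIC))
cv2.imwrite('pics/t26z.png',cv2.resize(t['frame'][180:240,200:270,::-1],None,fx=9,fy=9,interpolation=cv2.INTER_CUBIC))
plan([.5995,.2187,.117],2.11)
E
```

```text
time: 61.1
tool_pos: [0.5998, 0.2188, 0.1645]
ee_rot: [-3.142, -0.001, 2.116]
wrist_force: [0.1, 0.4, -0.1]
width: 0.0006
side [30 22  7  6 34] [313.2 154.8]
t=61.20 pos [0.5989 0.2185 0.1626] rpy [-3.138e+00 -2.000e-03  2.116e+00] w=0.0007 F=[-0.4 -0.8  0. ]
 shift units [-0.01   0.03   1.824]
 turn units [-0.04 -0.02  0.07]
 turn units [  0.04  -0.06 -35.93]
```

View pics/s26z.png

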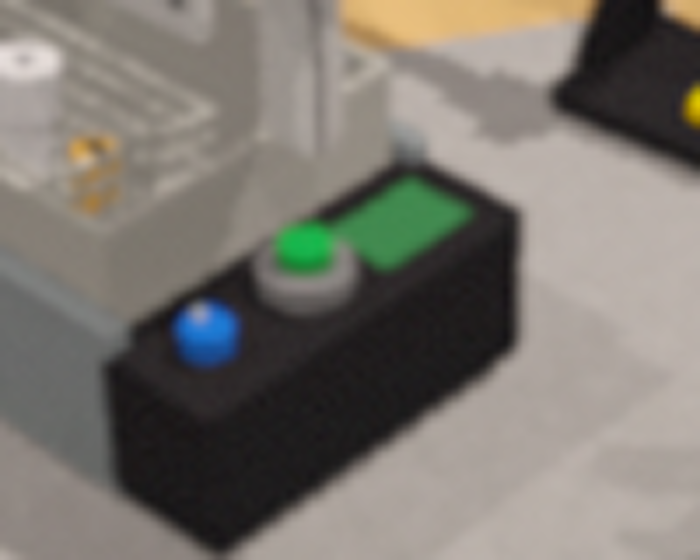

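View pics/t26z.png

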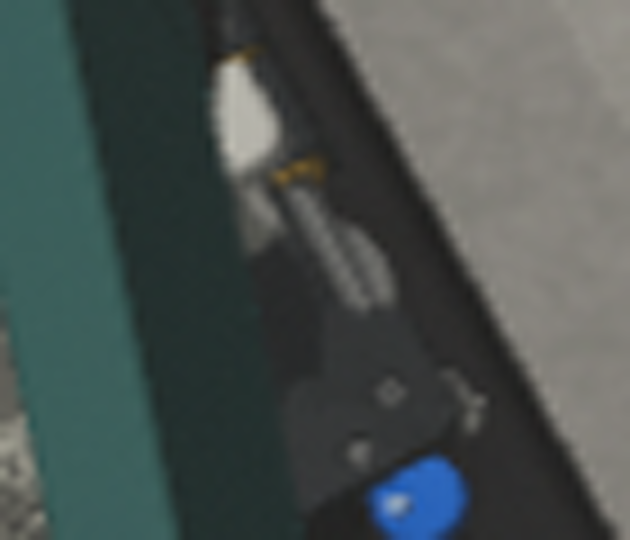

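The stop height (tip ≈ 0.101) leaves it unclear whether the button bottomed or the closed fingers landed on the grey ring. I'll press again with one finger only, which fits well within the 24 mm button.

```bash
python3 -m inch '[{"grip":0.3,"dx":0,"dy":0.4,"dz":0,"rx":0,"ry":0,"rz":0},{"grip":0.3,"dx":0,"dy":0.4,"dz":0,"rx":0,"ry":0,"rz":0},{"grip":0.3,"dx":0,"dy":0,"dz":0.5,"rx":0,"ry":0,"rz":0},{"grip":0.3,"dx":0,"dy":0,"dz":0.5,"rx":0,"ry":0,"rz":0},{"grip":0.3,"dx":0,"dy":0,"dz":0,"rx":0,"ry":0,"rz":0}]'
python3 - <<'E'
from cal import *
d=.020*np.array([np.cos(.543),np.sin(.543)])
plan([.599+d[0],.2195+d[1],.117],2.115)
p=snap('side');cv2.imwrite('pics/s27z.png',cv2.resize(p['frame'][120:200,270:370,::-1],None,fx=7,fy=7,interpolation=cv2.INTER_CUBIC))
E
```

```text
time: 61.82
tool_pos: [0.6154, 0.2294, 0.1309]
ee_rot: [-3.131, -0.004, 2.116]
wrist_force: [-0.7, 0.9, 0.8]
width: 0.0281
t=61.83 pos [0.6154 0.2294 0.1309] rpy [-3.131 -0.004  2.116] w=0.0281 F=[-0.7  0.9  0.8]
 shift units [-0.001  0.04   0.557]
 turn units [-0.12 -0.05  0.01]
 turn units [  0.08  -0.19 -35.99]
```

View pics/s27z.png

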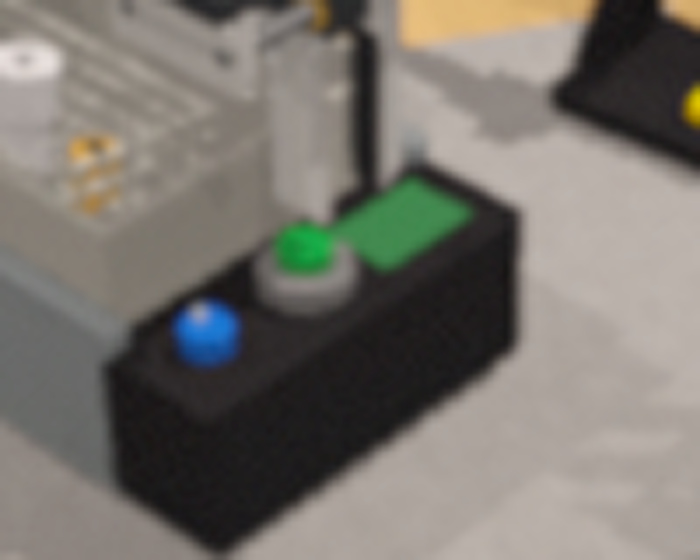

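```bash
python3 -m inch '[{"grip":0.3,"dx":0,"dy":-0.03,"dz":0.3,"rx":0,"ry":0,"rz":0},{"grip":0.3,"dx":0,"dy":0,"dz":0.3,"rx":0,"ry":0,"rz":0}]'; python3 -m inch '[{"grip":0.3,"dx":0,"dy":0,"dz":0.25,"rx":0,"ry":0,"rz":0},{"grip":0.3,"dx":0,"dy":0,"dz":0.25,"rx":0,"ry":0,"rz":0}]'; python3 -m inch '[{"grip":0.3,"dx":0,"dy":0,"dz":0.25,"rx":0,"ry":0,"rz":0},{"grip":0.3,"dx":0,"dy":0,"dz":0.25,"rx":0,"ry":0,"rz":0}]'
python3 -c "
from cal import *
p=snap('side');cv2.imwrite('pics/s28z.png',cv2.resize(p['frame'][120:200,270:370,::-1],None,fx=7,fy=7,interpolation=cv2.INTER_CUBIC));snap('wrist','w28')"
```

```text
time: 62.12
tool_pos: [0.6153, 0.229, 0.1176]
ee_rot: [-3.134, -0.003, 2.116]
wrist_force: [-1.9, -0.6, 2.9]
width: 0.0279
time: 62.38
tool_pos: [0.6155, 0.2291, 0.1146]
ee_rot: [-3.139, -0.001, 2.116]
wrist_force: [-9.5, -2.4, 24.6]
width: 0.0282
time: 62.62
tool_pos: [0.6154, 0.229, 0.1149]
ee_rot: [3.137, 0.001, 2.116]
wrist_force: [-7.5, -2.1, 18.3]
width: 0.0282
```

View pics/s28z.png

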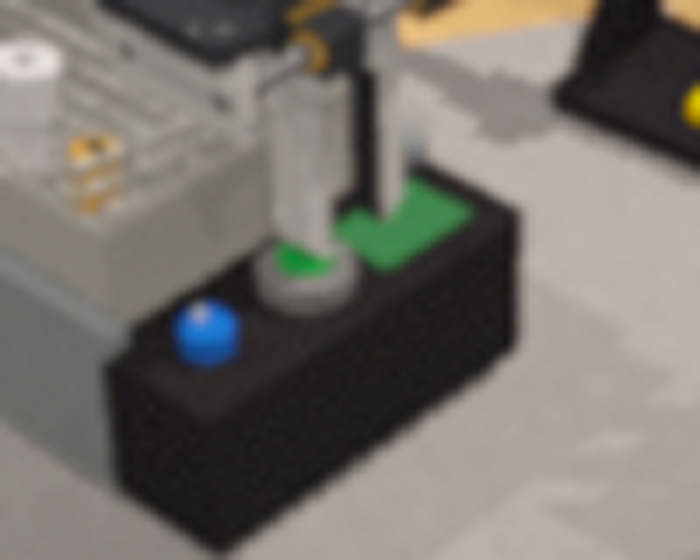

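View pics/w28.png

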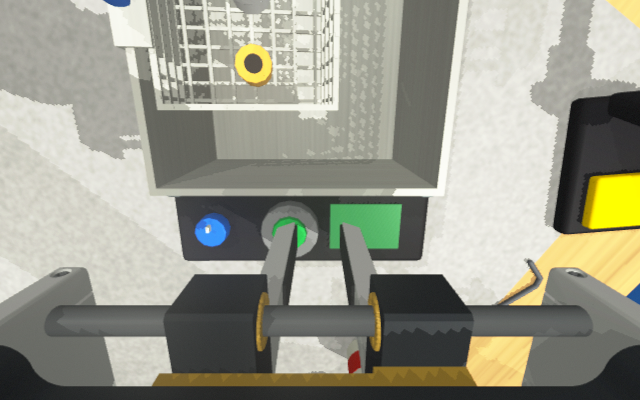

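```bash
python3 - <<'E'
from cal import *
for n in ('s26z','s25z','s28z'):
    im=cv2.imread(f'pics/{n}.png').astype(int); g=(im[...,1]-np.maximum(im[...,0],im[...,2]))>60
    for c in (282,286,290,296,300):
        r=np.where(g[200:300,c])[0]+200; print(n,c,(r.min(),r.max()) if len(r) else None,end='; ')
    print()
p=snap('side')
a=proj(p,[.599,.2195,.103]);b=proj(p,[.599,.2195,.097]);print((a-b)*7)
E
```

```text
s26z 282 (np.int64(233), np.int64(260)); s26z 286 (np.int64(229), np.int64(264)); s26z 290 (np.int64(228), np.int64(267)); s26z 296 (np.int64(226), np.int64(268)); s26z 300 (np.int64(226), np.int64(269)); 
s25z 282 (np.int64(257), np.int64(261)); s25z 286 (np.int64(255), np.int64(268)); s25z 290 (np.int64(257), np.int64(269)); s25z 296 (np.int64(260), np.int64(271)); s25z 300 (np.int64(263), np.int64(272)); 
s28z 282 (np.int64(252), np.int64(262)); s28z 286 (np.int64(249), np.int64(267)); s28z 290 (np.int64(249), np.int64(269)); s28z 296 (np.int64(251), np.int64(271)); s28z 300 (np.int64(253), np.int64(272)); 
[ -0.51703798 -12.30760769]
```

```bash
python3 - <<'E'
import cv2,numpy as np
for n in ('s24','s26z','s25z','s28z'):
    if n=='s24': continue
    im=cv2.imread(f'pics/{n}.png').astype(int); g=(im[...,1]-np.maximum(im[...,0],im[...,2]))>40
    print(n,[(c,)+((int(np.where(g[200:300,c])[0].min()+200),int(np.where(g[200:300,c])[0].max()+200)) if g[200:300,c].any() else ()) for c in range(268,286,2)])
a=[cv2.imread(f'pics/{n}.png')[190:320,230:380] for n in('s26z','s25z','s28z')]
cv2.imwrite('pics/cmp.png',cv2.resize(np.hstack(a),None,fx=1.7,fy=1.7))
E
```

```text
s26z [(268,), (270,), (272,), (274,), (276, 237, 254), (278, 234, 261), (280, 232, 263), (282, 230, 266), (284, 228, 268)]
s25z [(268,), (270,), (272,), (274,), (276,), (278, 253, 263), (280, 251, 267), (282, 251, 269), (284, 250, 270)]
s28z [(268,), (270,), (272,), (274,), (276,), (278, 251, 263), (280, 248, 267), (282, 246, 268), (284, 245, 270)]
```

View pics/cmp.png

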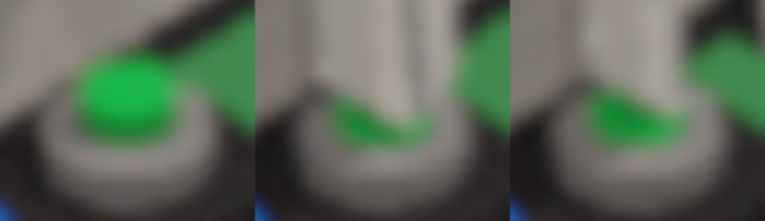

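In the pressed views the cap sits flush with the ring, about 14–16 zoomed px lower (6 mm ≈ 12 px), so it bottomed both times. Retreat and do the final check.

```bash
python3 -m inch '[{"grip":0.3,"dx":0,"dy":0,"dz":-0.5,"rx":0,"ry":0,"rz":0},{"grip":0.3,"dx":0,"dy":0,"dz":-1,"rx":0,"ry":0,"rz":0},{"grip":0.3,"dx":0,"dy":0,"dz":-1,"rx":0,"ry":0,"rz":0},{"grip":0.3,"dx":0,"dy":0,"dz":-1,"rx":0,"ry":0,"rz":0},{"grip":0.3,"dx":0,"dy":0,"dz":-1,"rx":0,"ry":0,"rz":0},{"grip":0.3,"dx":-0.8,"dy":0,"dz":-0.5,"rx":0,"ry":0,"rz":0},{"grip":0.3,"dx":-0.8,"dy":0,"dz":0,"rx":0,"ry":0,"rz":0},{"grip":0.3,"dx":-0.8,"dy":0,"dz":0,"rx":0,"ry":0,"rz":0},{"grip":0.3,"dx":-0.6,"dy":0,"dz":0,"rx":0,"ry":0,"rz":0},{"grip":0.3,"dx":0,"dy":0,"dz":0,"rx":0,"ry":0,"rz":0},{"grip":0.3,"dx":0,"dy":0,"dz":0,"rx":0,"ry":0,"rz":0}]'
python3 - <<'E'
from cal import *
p=snap('side','s29');t=snap('top','t29');snap('wrist','w29')
cv2.imwrite('pics/s29z.png',cv2.resize(p['frame'][80:200,220:350,::-1],None,fx=5,fy=5,interpolation=cv2.INTER_CUBIC))
E
```

```text
time: 64.15
tool_pos: [0.6566, 0.1578, 0.2397]
ee_rot: [3.141, -0.0, 2.113]
wrist_force: [0.4, -0.5, -0.3]
width: 0.0283
```

View pics/s29z.png

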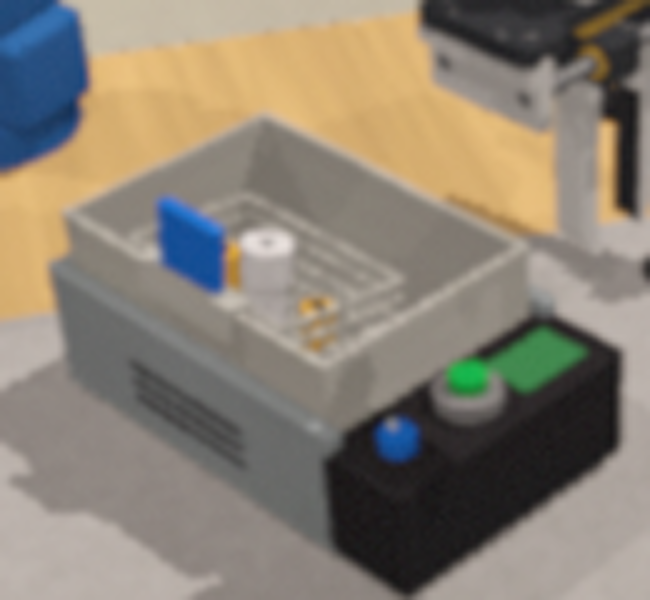

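View pics/t29.png

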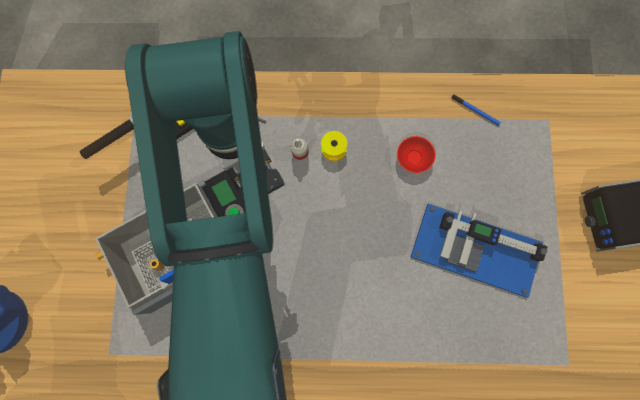

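View pics/w29.png

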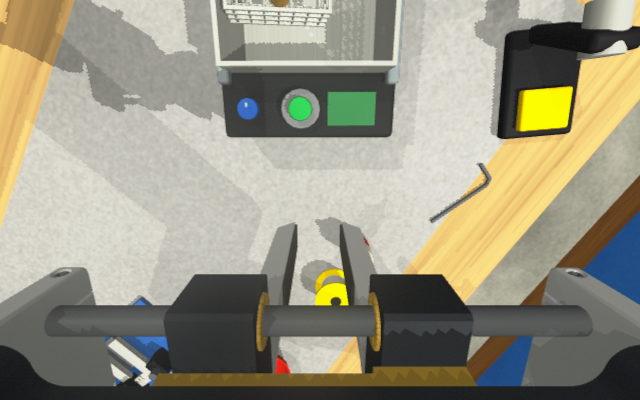

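The basket hangs level, all parts are in it, the button has sprung back, the bystanders are in place and the arm is clear. Hand in.

```bash
python3 -c "
from bench import robot
print(robot.close_job())"
```

```text
the job is handed in; nothing more can be done
None
```

I gauged the spindle, washed it with both spacers, pressed start, and handed the job in at about 64 s of simulated time; no verdict was reported.

- **Gauging:** I stood the spindle on the rest pad, let go of it and slid the jaw shut. It stalled with 8–13 N at the wrist for roughly 0.75 s, and the picture overlay matched a 24 mm gap with the spindle upright. The gripper pitched about 0.06 rad while pushing. I could not read the joint value or the contact force directly.
- **Loading and hanging:** I put the spindle and both spacers in the basket on the bench, then hooked the basket over the near tank wall. One spacer had been knocked aside early on, so I located it again. The basket seated at the expected height and hangs nearly level.
- **Start button:** I pressed it twice, once with closed fingers and once with a single finger, because the hard stop came about 4 mm higher than a 103 mm button top would suggest. Both times the force was over 15 N, and pictures during the presses show the cap flush with its ring, about 6 mm down.
- **Last look:** The basket, spindle and spacers are in place and the button has sprung back. The glue bottle, spool and dish have not moved, and the arm touches nothing. Only two spacers were found. A brass piece behind the bath looked like a third, but it sits about 60 mm up on the wall, so I took it for a fixed fitting.

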